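# Pack the tool tote on a half-renovated kitchen counter

### The job

Pack up for the day: take the orange battery pack and the green can out of the leaning rack and stand both upright on the floor of the blue tote's deep bay, in one row with the cardboard screw box that already stands there. The three only just fit, so slide the screw box (and whatever you set down next) up against an end to make room. Lower and slide everything in gently without ramming it, and leave the tape roll, the mug and the screwdriver where they are.

Things in the scene. Friction and masses are not known exactly. Their poses are not given: they have to be found in the camera images.
- tote: Blue open tool tote, fixed. Its deep bay is a trough, inside 65 mm along the tote's x and 169 mm along its y (the row direction); walls 6 mm thick, rim 58 mm and inner floor 6 mm above the counter. A side bay (rim 50 mm, 38 to 95 mm from the origin to +x) holds a folding rule and a black tool, below its rim. Origin: on the counter under the deep bay's centre; z up.
- tote_bay (a point): Centre of the inner floor of the tote's deep bay, axes as the tote.
- rack: Plywood rack, fixed, foot 170 x 220 mm. Two pockets side by side, 110 mm apart along its y, lean 30 degrees (0.52 rad) to its -x, which faces away from the robot. Pockets are 66 mm wide along y; side walls reach 38 mm up the leaning axis, the support under the thing 64 mm, the lip above it 28 mm. Origin: centre of the foot on the counter; z up, x level.
- rack_pocket0 (a point): Centre of the pocket floor on the rack's -y side, 45 mm above the counter; axes as the rack (not leaning).
- rack_pocket1 (a point): Centre of the pocket floor on the rack's +y side, 45 mm above the counter; axes as the rack (not leaning).
- battery: Orange battery pack with black bands, a block 60 (its x) x 56 (its y) x 110 mm (its z), about 0.5 kg, leaning in one of the two pockets. Origin: centre of its underside; z runs up its length; its y is level, along the rack's y.
- can: Closed metal can with a green band, a cylinder 60 mm in diameter and 120 mm tall, about 0.5 kg, leaning in the other pocket. Origin: centre of its underside; z along its axis to the top.
- screwbox: Closed cardboard box of screws with a red band, 56 (its x) x 44 (its y) x 105 mm tall, about 0.5 kg, standing loose in the tote's deep bay, somewhere along the row. Origin: centre of its underside; z up.
- taperoll: Roll of orange masking tape lying flat, 100 mm across, 36 mm tall (bystander). Origin: centre of its underside.
- mug: White mug, 80 mm across, 92 mm tall, handle on its +y side (bystander). Origin: centre of its underside.
- screwdriver: Screwdriver with a yellow handle lying along its x (bystander).
There are look-alikes about, which are no part of the job. Leave any pink look-alike of the screwbox alone. Leave any yellow look-alike of the can alone.

How it is judged:
By the outcome, as a careful person would: the job done as asked, in the order asked, and still so for the second after the job is handed in, with the robot touching nothing.
It also fails if it takes over 72 s, if anything falls off the work surface, if the arm or the gripper's body presses on something with over 40 N, if the wrist force passes 120 N, or if a joint passes its speed limit or range.

### The arm

A 7-joint arm with a two-finger parallel gripper is mounted at the origin on the work surface. World frame = base frame: x ahead of the robot, y to its left, z up, the work surface at z = 0. Lengths are in mm, angles in rad, forces in N, time in s.
With the tool pointing down it reaches from about 350 to 900 mm from the base axis. Payload 19.9 kg.
Tool frame: the origin (TCP) lies at the very end of the fingers, on their centre line; the grasp point (between the pads) lies 19 mm behind it; z points along the fingers, y is the line along which they close (so a half turn about z gives the same grasp; the last joint's range is limited). The gripper opens to 94 mm and grips with 3 to 60 N. Pads are 16 mm wide; open, the fingers measure 119 mm over their backs; the gripper's body (75 mm by 177 mm) begins 78 mm behind the grasp point.
Start: joints at [-1.228, 0.417, -0.01, 1.614, 0.005, 1.111, -0.053], TCP at [234.017, 579.512, 205.425] pointing down, gripper open.
Joint ranges: [-2.81, 2.81], [-0.39, 2.02], [-1.27, 1.25], [0.06, 2.57], [-1.19, 4.33], [0.19, 2], [-2.82, 2.82]. Speed limits (rad/s): [1.89, 1.89, 2.39, 2.39, 3.01, 3.01, 3.01].

### API

Orientations are given as a unit quaternion [x, y, z, w].
In Python, from workcell import env gives the robot as it stands.
- The arm moves only by the tool move_arm, never from a script. Its argument "steps" is a list of rows, each a list of 3 entries, a list of its own where there are three numbers: the shift along the tool's x, y, z as a fraction of full scale, then the turn, a rotation vector about the tool's x, y, z as a fraction of full scale, then the gripper command: -1 is shut, 1 is fully open, values between are in proportion. A call has 1 to 10 rows; each row is the pose to reach, as a shift and turn from the pose commanded when the call began, along the tool's axes at that moment; what a row does not reach only later rows make up. Full scale, the value 1, is 0.25 m for a shift and 45 degrees for a turn. A row lasts 1/8 s, in which the tool goes at most 62.5 mm and 10.7 degrees, less where a joint would pass 70% of its speed; a pose out of reach is approached as far as the arm can. A call with a number of a shift or a turn outside -1 to 1 is refused whole. A call with a gripper value outside its range is refused whole. The fingers move at their own pace and stop on an object; "newtons" is the grip in N (left out, the last holds). Time passes only in rows, so rows that repeat a pose let the fingers close. It gives the time, the measured TCP pose, the force, the opening and the grip force at its end, in the units of the state.
- env.get_state(): the state, without advancing time (a new reading comes with each control period).
- env.camera(name): name is "scene" or "top" or "wrist"; returns (picture, depth): 420x560x3 uint8, red, green, blue; 420x560 float32, mm along the optical axis (not along the pixel's ray), 0 where there is no reading.
- env.camera_params(name): a dict with "camera_matrix" (3x3 intrinsics, pixels), "world_from_camera" (4x4, takes a point from camera to world coordinates). Camera axes: x right, y up, looking along -z (the intrinsics and any distortion apply to the point x, -y, -z); pixel columns grow to the right and rows downward; lengths in mm; the calibration is good to about 2 mm. A picture is of the moment at which its call begins: read the wrist's pose just before it. camera_params takes no time and is no camera call; for the wrist camera it gives the pose at the moment of the call.
- env.sign_off(): hands the job in; it is judged then, once.
The state is a dict: "time": time; "q": joint angles; "joint_vel": joint speeds; "effort": joint torques, N m; "tcp_pos": TCP position; "tcp_rot": TCP orientation; "contact_force": force on the tool from outside, world axes, zero at the start; "wrist_torque": the same for the moment, N m; "gripper_width": finger opening in mm; "gripper_force": force on a finger pad.
Only numpy, scipy, OpenCV 4.12 (cv2) and the standard library are available. Lean on these libraries where they do the work, as an engineer would, in place of code of your own. Each camera call takes 0.05 s, during which the arm holds its last target. There are 200 camera calls.

## Working session

There is one attempt and no reset: what is moved stays moved. The work goes in short steps, Python scripts to look and compute and a tool call to move; the robot and the scene stay as the last step left them, time stands still between calls to the robot, and variables do not carry over. Pictures are saved under pics/ and viewed, at most 10 in all, crops included, and the job is handed in when it is done.

Besides the shell and the picture viewer there is one more tool, called after "Call:" as name([rows], argument=value, ...), one row to a line, values as JSON. move_arm: Moves the arm, as the interface text tells. Its arguments: {"type":"object","properties":{"steps":{"type":"array"},"newtons":{"type":"number"}},"required":["steps"]}

```bash
mkdir -p pics; ls; cat > h.py <<'E'
import numpy as np, cv2
from workcell import env
from scipy.spatial.transform import Rotation as R
def cloud(name):
    p=env.camera_params(name); im,d=env.camera(name)
    K=np.array(p["camera_matrix"]);T=np.array(p["world_from_camera"])
    v,u=np.mgrid[:d.shape[0],:d.shape[1]]
    uv=np.stack([u.ravel(),v.ravel()],1).astype(float)
    n=cv2.undistortPoints(uv.reshape(-1,1,2),K,np.array(p.get("distortion",np.zeros(5)),float)).reshape(-1,2)
    z=d.ravel()
    P=np.stack([n[:,0]*z,-n[:,1]*z,-z],1)@T[:3,:3].T+T[:3,3]
    P[z==0]=np.nan
    return im,P.reshape(*d.shape,3)
def save(im,f): cv2.imwrite("pics/"+f,im[...,::-1])
E
python3 - <<'E'
from h import *
for n in("top","scene"):
    print({k:(np.round(v,1).tolist() if k!='x' else v) for k,v in env.camera_params(n).items()})
    im,P=cloud(n); save(im,n+"0.png"); np.savez("pics/"+n+"0.npz",im=im,P=P)
print(env.get_state())
E
```

```text
pics
{'camera_matrix': [[383.3, 0.0, 278.0], [0.0, 383.3, 213.6], [0.0, 0.0, 1.0]], 'world_from_camera': [[0.0, 1.0, -0.1, 335.5], [-1.0, 0.0, -0.0, 90.4], [-0.0, 0.1, 1.0, 1102.6], [0.0, 0.0, 0.0, 1.0]]}
{'camera_matrix': [[471.5, 0.0, 282.4], [0.0, 471.5, 206.9], [0.0, 0.0, 1.0]], 'world_from_camera': [[0.6, -0.5, 0.6, 1244.5], [0.8, 0.4, -0.5, -542.1], [0.0, 0.8, 0.6, 800.5], [0.0, 0.0, 0.0, 1.0]]}
{'time': 0.1, 'q': array([-1.22849733,  0.41790012, -0.01024673,  1.6140804 ,  0.00466879,
        1.11067642, -0.05298099]), 'joint_vel': array([-4.49047034e-04, -9.51713628e-06, -7.42869164e-04, -1.03398332e-03,
        3.41745547e-04,  2.11172007e-03, -1.81121603e-03]), 'effort': array([ 2.55837142e-03, -8.52573323e+01,  6.41147643e-01, -4.26691961e+01,
       -4.87936707e-02,  1.64356531e-02,  8.02717022e-05]), 'tcp_pos': array([233.94278273, 579.22524302, 204.91104136]), 'tcp_rot': array([ 1.90742714e-01,  9.81639927e-01, -5.16806600e-04, -6.08716811e-05]), 'contact_force': array([-0.27642062,  0.43469408,  0.19850807]), 'wrist_torque': array([ 0.01031767, -0.03292383,  0.01657793]), 'gripper_force': 0.0, 'gripper_width': 93.85370843101123}
```

View pics/top0.png

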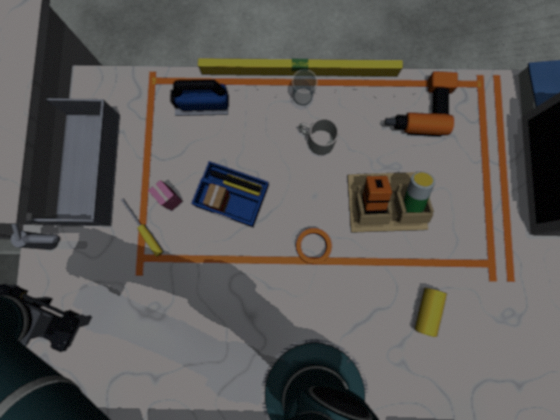

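View pics/scene0.png

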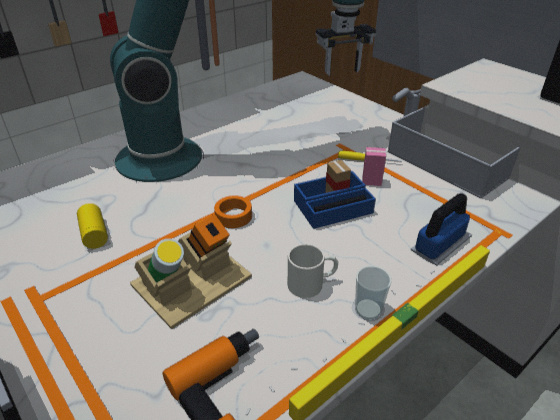

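The top picture shows these candidates:
- **Battery:** the orange block in the rack at (378,190). The drill at (430,120), tape roll at (313,245) and orange lines are not it.
- **Can:** the upright one with a green band in the rack at (418,190). The yellow can lying at (430,312) is the look-alike.
- **Screw box:** the cardboard box in the blue tote at (215,195). The pink box at (165,195) is the look-alike.

The tote is at (231,194) with its deep bay on the robot's side. Next I take a close crop and rough measurements.

```bash
python3 - <<'E'
from h import *
a=np.load("pics/scene0.npz");b=np.load("pics/top0.npz")
c1=cv2.resize(a["im"][150:320,120:400],None,fx=2.8,fy=2.8)[:, :790]
save(c1,"crop0.png")
def rep(name,P):
    r=cv2.minAreaRect(P[:,:2].astype(np.float32)); print(name,len(P),np.round(np.median(P,0),1),"rect",np.round(r[0],1),np.round(r[1],1),round(r[2],1))
for nm,D in(("top",b),("scene",a)):
    im,P=D["im"],D["P"]; hsv=cv2.cvtColor(im,cv2.COLOR_RGB2HSV); h,s,v=[hsv[...,i].astype(int) for i in range(3)]
    z=P[...,2]; ok=~np.isnan(z)
    print(nm,"counter z",np.nanmedian(z[(v>120)&(s<40)]))
    reg=(P[...,0]>480)&(P[...,0]<720)&(P[...,1]>100)&(P[...,1]<340)
    blue=(h>100)&(h<130)&(s>120)&reg
    rep("blue rim",P[blue&(z>53)&(z<63)]); rep("blue all",P[blue&(z>40)])
    rep("screw top",P[reg&(z>104)&(z<117)])
    rk=(P[...,0]>440)&(P[...,0]<760)&(P[...,1]>-360)&(P[...,1]<-70)
    rep("rack foot",P[rk&(z>5)&(z<25)&(s>40)])
    rep("rack-all",P[rk&(z>5)])
    rep("orange hi",P[rk&(z>100)&(h<14)&(s>150)])
    rep("high",P[rk&(z>130)])
    rep("yellow top",P[rk&(h>20)&(h<35)&(s>130)&(z>100)])
    rep("green",P[rk&(h>40)&(h<85)&(s>80)&(z>60)])
E
```

```text
top counter z 2.037057092511759
blue rim 307 [533.3 257.3  58.9] rect [541.1 237.8] [179.7 128.8] 70.8
blue all 595 [548.7 257.5  53.8] rect [541.7 237.7] [179.8 129.6] 71.1
screw top 358 [523.2 269.8 112.3] rect [523.4 270.9] [44.4 55.9] 71.9
rack foot 1568 [ 518.5 -201.1   13.8] rect [ 589.2 -219.3] [246.4 313.4] 83.9
rack-all 5866 [ 530.7 -227.3   66.4] rect [ 600.2 -215.1] [319.4 289.8] 0.0
orange hi 742 [ 529.  -150.   136.8] rect [ 535.8 -154.5] [83.3 55.8] 1.6
high 1087 [ 544.8 -234.8  147.1] rect [ 549.3 -209.7] [ 68.2 167.9] 4.3
yellow top 169 [ 564.5 -262.7  152.8] rect [ 564.8 -262.6] [37.1 40. ] 29.4
green 311 [ 508.6 -253.8   99. ] rect [ 508.6 -260.1] [72.4 40.4] 65.3
scene counter z 2.551499174015248
blue rim 350 [549.4 234.4  57.3] rect [546.1 238.8] [181.1 132.7] 71.1
blue all 1110 [564.8 229.9  50.7] rect [546.8 238.8] [181.9 134.7] 71.1
screw top 241 [529.  268.5 113.1] rect [523.6 272.1] [44.1 59.9] 71.5
rack foot 3078 [ 579.6 -224.9   14.2] rect [ 571.9 -207. ] [247.1 219.5] 2.6
rack-all 8115 [ 562.9 -236.8   52.6] rect [ 602.  -215.2] [287.5 318.4] 89.4
orange hi 139 [ 554.  -176.2  129.2] rect [ 542.2 -153.6] [77.1 56.6] 1.1
high 1340 [ 560.3 -240.   147. ] rect [ 552.4 -208.2] [ 66.2 168.9] 5.3
yellow top 408 [ 566.5 -261.7  151.7] rect [ 564.4 -208.3] [ 40.5 154. ] 1.6
green 190 [ 541.5 -289.6   88.5] rect [ 525.9 -223.1] [ 86.2 147.3] 0.1
```

View pics/crop0.png

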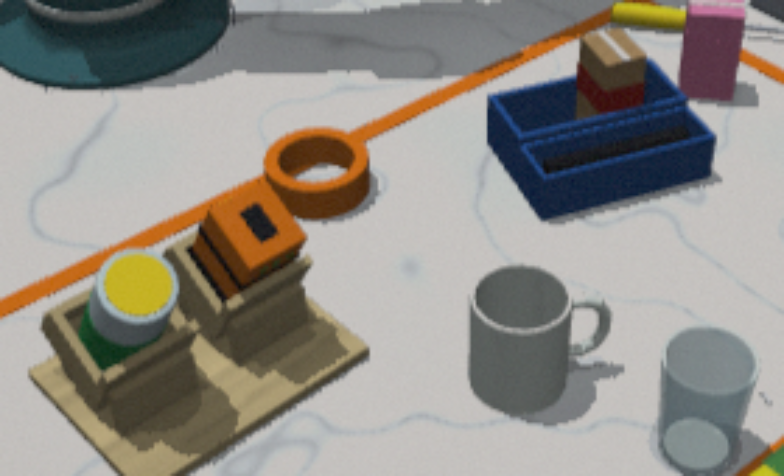

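Battery, green-banded can (yellow lid) and red-banded screw box are confirmed in the crop at (250,235), (130,300) and (612,75). The sizes and heights match: screw box top 44×56 at z≈112, tote rim ≈58. I'll move over the tote and look from near.

```bash
cat >> h.py <<'E'
TA=np.radians(-19.0)
def pose(yaw,tilt=0):
    "tool y (closing) at heading yaw (deg); tilt: tool z leans back by tilt deg along -heading (closing dir)"
    a,t=np.radians(yaw),np.radians(tilt)
    h=np.array([np.cos(a),np.sin(a),0]); up=np.array([0,0,1.])
    z=-np.sin(t)*h-np.cos(t)*up; y=np.cos(t)*h-np.sin(t)*up
    return np.stack([np.cross(y,z),y,z],1)
def to(p,Rt):
    s=env.get_state(); R0=R.from_quat(s["tcp_rot"]).as_matrix()
    d=R0.T@(np.array(p,float)-s["tcp_pos"])/250; w=R.from_matrix(R0.T@Rt).as_rotvec(degrees=True)/45
    print("shift",np.round(d,3).tolist(),"turn",np.round(w,3).tolist())
E
python3 - <<'E'
from h import *
to((517,247,300),pose(-19))
E
```

```text
shift [-1.548, -0.809, -0.379] turn [-0.001, 0.001, 1.934]
```

Call:
move_arm([
  [[-0.77, -0.4, -0.38], [0, 0, 0.97], 1],
  [[-0.77, -0.4, -0.38], [0, 0, 0.97], 1],
  [[-0.77, -0.4, -0.38], [0, 0, 0.97], 1],
  [[-0.77, -0.4, -0.38], [0, 0, 0.97], 1],
  [[-0.77, -0.4, -0.38], [0, 0, 0.97], 1],
  [[-0.77, -0.4, -0.38], [0, 0, 0.97], 1],
], newtons=20)

```text
time: 0.85
tcp_pos: [374.4, 415.2, 299.9]
tcp_rot: [0.541, 0.841, -0.0, -0.0]
contact_force: [-0.2, 0.0, -0.4]
gripper_width: 93.8
gripper_force: 0.0
```

```bash
python3 - <<'E'
from h import *
to((517,247,300),pose(-19)); s=env.get_state(); print(s["tcp_pos"],s["q"],s["time"])
E
```

```text
shift [-0.849, 0.241, -0.0] turn [-0.001, 0.0, 0.966]
[374.37294081 415.15746342 299.94038948] [-1.06428207  0.22461156  0.20603788  1.66576637 -0.04815705  1.25687852
 -0.4211596 ] 0.85
```

Call:
move_arm([
  [[-0.85, 0.24, 0], [0, 0, 0.97], 1],
  [[-0.85, 0.24, 0], [0, 0, 0.97], 1],
  [[-0.85, 0.24, 0], [0, 0, 0.97], 1],
  [[-0.85, 0.24, 0], [0, 0, 0.97], 1],
  [[-0.85, 0.24, 0], [0, 0, 0.97], 1],
  [[-0.85, 0.24, 0], [0, 0, 0.97], 1],
  [[-0.85, 0.24, 0], [0, 0, 0.97], 1],
])

```text
time: 1.72
tcp_pos: [516.5, 247.4, 300.2]
tcp_rot: [0.814, 0.58, -0.0, -0.0]
contact_force: [-0.5, -0.3, -1.5]
gripper_width: 93.8
gripper_force: 0.0
```

```bash
python3 - <<'E'
from h import *
s=env.get_state(); print(s["tcp_pos"],s["q"],s["time"])
p=env.camera_params("wrist"); print(np.round(p["world_from_camera"],2).tolist())
im,P=cloud("wrist"); save(im,"w1.png"); np.savez("pics/w1.npz",im=im,P=P)
hsv=cv2.cvtColor(im,cv2.COLOR_RGB2HSV); h,sa,v=[hsv[...,i].astype(int) for i in range(3)]
z=P[...,2]
for n,m in(("rim",(h>100)&(h<130)&(sa>120)&(z>54)&(z<63)),("allblue",(h>100)&(h<130)&(sa>120)&(z>45)&(z<63)),("box",(z>105)&(z<118)&(h<40))):
    Q=P[m]; r=cv2.minAreaRect(Q[:,:2].astype(np.float32)); print(n,len(Q),np.median(Q,0),r)
E
```

```text
[516.49113662 247.39450518 300.16463946] [-0.85269398  0.2632672   0.43395337  1.63881158 -0.11518462  1.26541734
 -0.72947693] 1.725
[[0.95, 0.31, 0.08, 541.51], [-0.33, 0.91, 0.24, 318.14], [-0.0, -0.26, 0.97, 480.34], [0.0, 0.0, 0.0, 1.0]]
rim 2183 [545.1931853  283.63463801  58.87179495] ((627.7052612304688, 264.61663818359375), (364.1208801269531, 193.56141662597656), 6.901155948638916)
allblue 4189 [569.94058718 273.86395746  54.97080804] ((629.3787841796875, 253.4123992919922), (365.9447326660156, 218.69009399414062), 7.582638740539551)
box 2029 [527.42272207 283.71276503 111.64164058] ((669.781005859375, 329.06195068359375), (192.73837280273438, 337.2521667480469), 83.19559478759766)
```

View pics/w1.png

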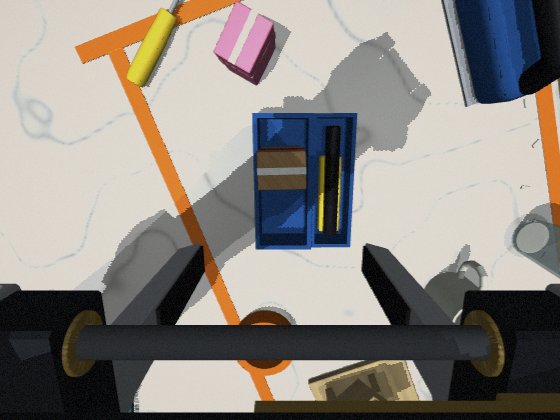

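The wrist view shows the tote at columns 253–357, rows 113–248. The screw box is in its deep (left) bay at (281,169), the pink look-alike is at (247,40), and the fingers cover the lower part.

```bash
python3 - <<'E'
from h import *
D=np.load("pics/w1.npz"); im,P=D["im"],D["P"]
hsv=cv2.cvtColor(im,cv2.COLOR_RGB2HSV); h,sa,v=[hsv[...,i].astype(int) for i in range(3)]
z=P[...,2]; roi=np.zeros(z.shape,bool); roi[108:252,245:362]=1
t=np.radians(-19); ax=np.array([[np.cos(t),np.sin(t)],[-np.sin(t),np.cos(t)]])
for n,m in(("allblue",(h>100)&(h<130)&(sa>100)&(z>40)),("box",(z>105)&(z<118))):
    Q=P[m&roi]; r=cv2.minAreaRect(Q[:,:2].astype(np.float32)); print(n,len(Q),np.median(Q,0),r)
# in tote axes about (517,247.5): profiles
U=(P[...,:2]-[517,247.5])@ax.T
rim=roi&(z>54)&(z<63)&(h>100)&(h<130)&(sa>100)
x,y=U[rim].T
print("rim x",np.percentile(x,[0,1,99,100]),"y",np.percentile(y,[0,1,99,100]))
# yaw of long edges
for lo,hi in((-45,-30),(28,45)):
    k=(x>lo)&(x<hi)&(abs(y)<75); print("long edge",k.sum(),x[k].mean(),np.degrees(np.polyfit(y[k],x[k],1)[0]))
for lo,hi in((-95,-78),(78,95)):
    k=(y>lo)&(y<hi)&(abs(x)<25); print("end",k.sum(),y[k].mean(),np.degrees(np.polyfit(x[k],y[k],1)[0]))
b=roi&(z>105)&(z<118); print("box",U[b].min(0),U[b].max(0),U[b].mean(0))
E
```

```text
allblue 3564 [553.24233454 243.39094011  52.16321144] ((544.4835205078125, 242.0413818359375), (180.35585021972656, 132.33416748046875), 71.15706634521484)
box 1881 [524.61324993 276.00949002 112.00538255] ((523.925537109375, 275.3328857421875), (43.853416442871094, 55.49190139770508), 71.90682983398438)
rim x [-38.65033207 -38.17297892  37.61102658  37.97104137] y [-86.11510267 -85.39146928  93.624515    93.68907998]
long edge 436 -35.73170903998432 -0.31109585247433047
long edge 538 34.664498924810516 -0.16010790866042895
end 181 -82.6315846825486 0.05184829429467222
end 203 91.2371454508004 0.0794055736486519
box [-30.50284353   6.90854128] [25.55691666 50.54009559] [-2.09787022 29.22577859]
```

Relative to the bay, the box sits at +25 mm in y and -1.6 mm in x, and all cameras agree on that. In the arm frame they disagree by 2–4 mm, which I'll settle by gentle contact. First I grip the screw box.

```bash
python3 - <<'E'
from h import *
to((523.6,272.8,160),pose(-19));to((523.6,272.8,73),pose(-19))
E
```

```text
shift [0.106, -0.007, 0.561] turn [-0.001, 0.0, -0.002]
shift [0.106, -0.007, 0.909] turn [-0.001, 0.0, -0.002]
```

Call:
move_arm([
  [[0.1, -0.01, 0.2], [0, 0, 0], 1],
  [[0.106, -0.007, 0.45], [0, 0, 0], 1],
  [[0.106, -0.007, 0.65], [0, 0, 0], 1],
  [[0.106, -0.007, 0.8], [0, 0, 0], 1],
  [[0.106, -0.007, 0.87], [0, 0, 0], 1],
  [[0.106, -0.007, 0.908], [0, 0, 0], 1],
  [[0.106, -0.007, 0.908], [0, 0, 0], 1],
  [[0.106, -0.007, 0.908], [0, 0, 0], 1],
], newtons=15)

```text
time: 2.78
tcp_pos: [525.1, 271.8, 74.7]
tcp_rot: [0.816, 0.579, 0.001, 0.0]
contact_force: [0.1, -0.4, -0.4]
gripper_width: 94.1
gripper_force: 0.0
```

Call:
move_arm([
  [[0, 0, 0], [0, 0, 0], 0.3],
  [[0, 0, 0], [0, 0, 0], 0.2],
  [[0, 0, 0], [0, 0, 0], 0.15],
  [[0, 0, 0], [0, 0, 0], 0.1],
  [[0, 0, 0], [0, 0, 0], 0.0],
  [[0, 0, 0], [0, 0, 0], 0.0],
  [[0, 0, 0], [0, 0, 0], 0.0],
  [[0, 0, 0], [0, 0, 0], 0.0],
])

```text
time: 3.78
tcp_pos: [524.3, 271.5, 73.5]
tcp_rot: [0.816, 0.579, -0.0, -0.0]
contact_force: [-3.9, 0.8, 2.5]
gripper_width: 56.3
gripper_force: 14.9
```

Call:
move_arm([
  [[0.02, 0, 0], [0, 0, 0], 0.0],
  [[0.04, 0, 0], [0, 0, 0], 0.0],
  [[0.06, 0, 0], [0, 0, 0], 0.0],
  [[0.08, 0, 0], [0, 0, 0], 0.0],
  [[0.1, 0, 0], [0, 0, 0], 0.0],
  [[0.115, 0, 0], [0, 0, 0], 0.0],
  [[0.125, 0, 0], [0, 0, 0], 0.0],
  [[0.13, 0, 0], [0, 0, 0], 0.0],
  [[0.13, 0, 0], [0, 0, 0], 0.0],
  [[0.13, 0, 0], [0, 0, 0], 0.0],
])

```text
time: 5.03
tcp_pos: [535.0, 302.1, 73.3]
tcp_rot: [0.816, 0.579, -0.0, -0.0]
contact_force: [-3.4, 0.4, 0.6]
gripper_width: 56.2
gripper_force: 15.0
```

Call:
move_arm([
  [[0.004, 0, 0], [0, 0, 0], 0.0],
  [[0.008, 0, 0], [0, 0, 0], 0.0],
  [[0.008, 0, 0], [0, 0, 0], 0.0],
])

```text
time: 5.4
tcp_pos: [536.2, 303.8, 73.4]
tcp_rot: [0.816, 0.579, 0.0, 0.0]
contact_force: [-0.0, -0.5, -3.4]
gripper_width: 56.1
gripper_force: 15.0
```

Call:
move_arm([
  [[0.004, 0, 0], [0, 0, 0], 0.0],
  [[0.006, 0, 0], [0, 0, 0], 0.0],
  [[0.006, 0, 0], [0, 0, 0], 0.0],
])

```text
time: 5.78
tcp_pos: [536.4, 305.6, 73.4]
tcp_rot: [0.816, 0.579, 0.0, 0.0]
contact_force: [0.6, -0.7, -4.8]
gripper_width: 55.8
gripper_force: 15.0
```

Call:
move_arm([
  [[0.003, 0, 0], [0, 0, 0], 0.0],
  [[0.005, 0, 0], [0, 0, 0], 0.0],
  [[0.005, 0, 0], [0, 0, 0], 0.0],
])

```text
time: 6.15
tcp_pos: [536.7, 306.7, 73.4]
tcp_rot: [0.816, 0.579, -0.0, -0.0]
contact_force: [0.2, -0.3, -4.1]
gripper_width: 56.2
gripper_force: 15.0
```

Call:
move_arm([
  [[0.003, 0, 0], [0, 0, 0], 0.0],
  [[0.005, 0, 0], [0, 0, 0], 0.0],
  [[0.005, 0, 0], [0, 0, 0], 0.0],
])

```text
time: 6.52
tcp_pos: [537.2, 307.9, 73.4]
tcp_rot: [0.816, 0.579, -0.0, 0.0]
contact_force: [-0.5, -0.5, -5.3]
gripper_width: 55.9
gripper_force: 15.0
```

Call:
move_arm([
  [[0.003, 0, 0], [0, 0, 0], 0.0],
  [[0.005, 0, 0], [0, 0, 0], 0.0],
  [[0.005, 0, 0], [0, 0, 0], 0.0],
])

```text
time: 6.9
tcp_pos: [537.6, 309.0, 73.4]
tcp_rot: [0.816, 0.579, -0.0, 0.0]
contact_force: [-0.2, -0.1, -4.7]
gripper_width: 56.0
gripper_force: 15.0
```

Call:
move_arm([
  [[0.003, 0, 0], [0, 0, 0], 0.0],
  [[0.005, 0, 0], [0, 0, 0], 0.0],
  [[0.005, 0, 0], [0, 0, 0], 0.0],
])

```text
time: 7.28
tcp_pos: [538.0, 310.2, 73.4]
tcp_rot: [0.816, 0.579, -0.0, 0.0]
contact_force: [-0.7, 0.0, -4.7]
gripper_width: 55.8
gripper_force: 15.0
```

```bash
python3 - <<'E'
from h import *
print(env.get_state()["contact_force"])
t=np.radians(-19); ax=np.array([[np.cos(t),np.sin(t)],[-np.sin(t),np.cos(t)]])
im,P=cloud("wrist"); save(im,"w2.png")
U=(P[...,:2]-[517,247.5])@ax.T; z=P[...,2]
hsv=cv2.cvtColor(im,cv2.COLOR_RGB2HSV); h,sa,v=[hsv[...,i].astype(int) for i in range(3)]
blue=(h>100)&(h<130)&(sa>100)
rim=blue&(z>53)&(z<63)&(abs(U[...,0])<25)&(U[...,1]>70)&(U[...,1]<110); print("end rim",rim.sum(),np.percentile(U[rim][:,1],[1,50,99]),np.median(z[rim]))
b=(z>104)&(z<120)&(abs(U[...,0])<26)&(U[...,1]>20)&(U[...,1]<110)&~blue; print("box",b.sum(),np.percentile(U[b],[1,99],axis=0))
E
```

```text
[-0.69757759  0.01254075 -4.69221449]
end rim 935 [88.2748763  92.12159648 94.58456895] 58.850452803094385
box 9651 [[-25.4950725   52.20916375]
 [ 25.47553812  91.01162712]]
```

View pics/w2.png

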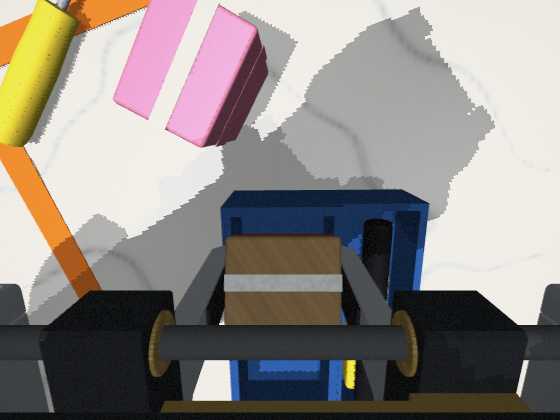

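The screw box top edge is at row 235 and the bay's end rim near rows 200–235, columns 225–340. I'll check the height profile there for contact or lean.

```bash
python3 - <<'E'
from h import *
t=np.radians(-19); ax=np.array([[np.cos(t),np.sin(t)],[-np.sin(t),np.cos(t)]])
im,P=cloud("wrist")
U=(P[...,:2]-[517,247.5])@ax.T
for r in list(range(186,246,3))+[255,265,275,300,315]: print(r,np.round([U[r,282,1],P[r,282,2]],1),im[r,282])
for c in(235,270,310,330):
    z=P[200:250,c,2]; k=np.where(z>100)[0][0]+200; print(c,k,U[k,c])
s=env.get_state(); print(s["tcp_pos"],(s["tcp_pos"][:2]-[517,247.5])@ax.T)
Q=P[236:322,232:335].reshape(-1,3); Q=Q[Q[:,2]>100]; A=np.c_[(Q[:,:2]-[517,247.5])@ax.T,np.ones(len(Q))]
print("top plane slope deg x,y",np.degrees(np.linalg.lstsq(A,Q[:,2],rcond=None)[0][:2]),Q[:,2].mean())
E
```

```text
186 [97.1 -0.4] [132 132 132]
189 [95.   1.3] [134 134 132]
192 [94.4 10.7] [15 29 57]
195 [94.2 21.5] [15 31 57]
198 [94.2 31.8] [ 8 29 54]
201 [94.3 42. ] [22 34 60]
204 [94.4 51.6] [14 30 53]
207 [94.4 59.6] [27 46 81]
210 [92.4 59.2] [22 46 86]
213 [90.2 58.3] [21 45 86]
216 [88.3 58.3] [28 53 88]
219 [71.9  6.9] [20 47 85]
222 [69.7  7.9] [21 46 84]
225 [66.9  6.7] [23 46 86]
228 [64.6  7.3] [25 47 86]
231 [62.1  7.3] [26 49 87]
234 [80.  69.2] [68 17 18]
237 [ 90.9 106.7] [83 68 45]
240 [ 89.6 107.2] [100  80  54]
243 [ 88.1 107.2] [103  84  56]
255 [ 82.8 109.4] [106  88  63]
265 [ 78.  110.1] [105  87  58]
275 [ 74.3 113.4] [144 150 149]
300 [ 63.1 116.8] [100  80  54]
315 [ 55.9 118.1] [102  80  55]
235 236 [-23.15125393  90.86019485]
270 236 [-6.15927707 90.73389558]
310 236 [13.18891153 91.02374002]
330 236 [22.86296214 90.92564285]
[538.0443558  310.19495285  73.47133436] [-0.51365077 66.1306146 ]
top plane slope deg x,y [ -0.1982278  -18.28342046] 113.22288822807441
```

The box top slopes 18°. The pads let it pivot, so its foot dragged behind on the floor. I'll move back about 28 mm to stand it up, then grip harder and carry it just clear of the floor.

Call:
move_arm([
  [[-0.02, 0, 0], [0, 0, 0], 0.0],
  [[-0.04, 0, 0], [0, 0, 0], 0.0],
  [[-0.06, 0, 0], [0, 0, 0], 0.0],
  [[-0.08, 0, 0], [0, 0, 0], 0.0],
  [[-0.1, 0, 0], [0, 0, 0], 0.0],
  [[-0.11, 0, 0], [0, 0, 0], 0.0],
  [[-0.11, 0, 0], [0, 0, 0], 0.0],
])

```text
time: 8.25
tcp_pos: [528.9, 284.0, 73.5]
tcp_rot: [0.816, 0.579, -0.0, 0.0]
contact_force: [0.2, -0.5, -5.7]
gripper_width: 56.2
gripper_force: 15.0
```

```bash
cat >> h.py <<'E'
C0=np.array([517,247.5]); AX=np.array([[np.cos(TA),np.sin(TA)],[-np.sin(TA),np.cos(TA)]])
def boxtop(lo=-40,hi=110,z0=100,z1=122):
    im,P=cloud("wrist"); U=(P[...,:2]-C0)@AX.T; s=env.get_state(); u=(s["tcp_pos"][:2]-C0)@AX.T
    hsv=cv2.cvtColor(im,cv2.COLOR_RGB2HSV); h,sa=hsv[...,0].astype(int),hsv[...,1]
    m=(P[...,2]>z0)&(P[...,2]<z1)&(abs(U[...,0])<22)&(U[...,1]>lo)&(U[...,1]<hi)
    m[322:]=0
    A=np.c_[U[m],np.ones(m.sum())]; print("tcp tote",u,"slope",np.degrees(np.linalg.lstsq(A,P[m][:,2],rcond=None)[0][:2]),"y range",np.percentile(U[m][:,1],[1,99]),"z",P[m][:,2].mean())
    b=(h>100)&(h<130)&(sa>100)&(P[...,2]>53)&(P[...,2]<63)&(abs(U[...,0])<25)&(U[...,1]>70)&(U[...,1]<110)
    if b.sum()>50: print("end rim y",np.percentile(U[b][:,1],[2,50,98]))
    return im,P,U
E
python3 -c "
from h import *
boxtop()"
```

```text
tcp tote [-0.65165515 38.6176378 ] slope [ -0.23446704 -18.26571142] y range [25.78192884 63.2711413 ] z 113.26914932162553
end rim y [88.70802553 91.75314911 94.43743278]
```

The box hangs tilted in the pads, carried at about 5 N, so I turn the tool 18° about its closing axis to stand it upright.

Call:
move_arm([
  [[0.012, 0, -0.004], [0, 0.2, 0], 0.0],
  [[0.024, 0, -0.004], [0, 0.407, 0], 0.0],
  [[0.024, 0, -0.004], [0, 0.407, 0], 0.0],
  [[0.024, 0, -0.004], [0, 0.407, 0], 0.0],
], newtons=25)

```text
time: 8.8
tcp_pos: [531.1, 289.9, 74.6]
tcp_rot: [0.805, 0.571, 0.13, -0.092]
contact_force: [-0.3, -0.1, -5.2]
gripper_width: 56.0
gripper_force: 25.0
```

```bash
python3 -c "
from h import *
im,P,U=boxtop()
print(env.get_state()['contact_force'])
for r in range(180,330,10): print(r,np.round([U[r,282,1],P[r,282,2]],1),im[r,282])
"
```

```text
tcp tote [-0.91187335 45.35832457] slope [-0.07268088 -4.46587403] y range [19.13958039 58.02977896] z 113.98061958644277
end rim y [88.28176609 90.93964464 94.25808164]
[ 0.13342126  1.24023616 -5.61216748]
180 [104.5   1.5] [178 178 173]
190 [88.4 58.3] [24 45 85]
200 [87.3  5.9] [ 47  96 172]
210 [79.   6.9] [ 44  93 172]
220 [70.8  6.9] [ 32  61 111]
230 [62.7  6.6] [ 31  62 110]
240 [ 56.7 111.9] [178 145 100]
250 [ 51.9 113.2] [191 156 109]
260 [ 47.2 114.3] [125  99  68]
270 [ 42.6 114.7] [120  98  68]
280 [ 37.9 115.3] [143 149 150]
290 [ 33.1 114.1] [139 145 146]
300 [ 28.8 115.8] [120  96  68]
310 [ 24.  115.2] [95 75 50]
320 [ 19.4 115.2] [96 76 53]
```

Call:
move_arm([
  [[-0.003, 0, 0.008], [0, 0.05, 0], 0.0],
  [[-0.004, 0, 0.012], [0, 0.05, 0], 0.0],
  [[-0.005, 0, 0.016], [0, 0.05, 0], 0.0],
  [[-0.005, 0, 0.016], [0, 0.05, 0], 0.0],
])

```text
time: 9.35
tcp_pos: [531.3, 293.0, 72.6]
tcp_rot: [0.801, 0.571, 0.147, -0.104]
contact_force: [-10.7, -4.8, 28.8]
gripper_width: 56.0
gripper_force: 25.0
```

```bash
python3 -c "
from h import *
im,P,U=boxtop()
print(env.get_state()['contact_force'])
"
```

```text
tcp tote [-1.36225831 47.62918853] slope [-0.15427672 -2.99127402] y range [20.67955039 59.47144406] z 112.68433604174254
end rim y [88.29340287 90.97710359 93.90197121]
[-11.05715638  -3.66642864  28.19018457]
```

Call:
move_arm([
  [[0.002, 0, -0.006], [0, 0, 0], 0.0],
  [[0.002, 0, -0.006], [0, 0, 0], 0.25],
  [[0.002, 0, -0.006], [0, 0, 0], 0.4],
  [[0.002, 0, -0.006], [0, 0, 0], 0.6],
  [[0.002, 0, -0.006], [0, 0, 0], 0.8],
  [[0.002, 0, -0.006], [0, 0, 0], 0.8],
])

```text
time: 10.15
tcp_pos: [531.0, 289.8, 71.8]
tcp_rot: [0.803, 0.569, 0.146, -0.103]
contact_force: [-0.1, -0.6, -0.7]
gripper_width: 84.4
gripper_force: 0.0
```

```bash
python3 - <<'E'
from h import *
im,P,U=boxtop(); s=env.get_state(); print(s["contact_force"],s["tcp_pos"])
m=(P[...,2]>106)&(P[...,2]<120)&(abs(U[...,0])<35)&(U[...,1]<80)&(U[...,1]>0); m[322:]=0
print(np.percentile(U[m],[1,50,99],axis=0))
y=C0+np.array([0,40])@AX
to((s["tcp_pos"][0]-0,s["tcp_pos"][1],74),pose(-19))
E
```

```text
tcp tote [-0.61255835 44.52219693] slope [-0.04000998 -0.37047656] y range [17.50237446 53.54646654] z 112.08176245824876
end rim y [88.21859893 90.65431102 93.95580095]
[-0.17074573 -0.66469638 -0.21697884] [530.91582419 289.79599371  71.7883832 ]
[[-28.53047493  17.51319409]
 [ -1.43682002  35.21984703]
 [ 25.90414627  53.52700443]]
shift [0.003, -0.0, -0.008] turn [0.001, -0.457, -0.006]
```

Call:
move_arm([
  [[0.0, 0, -0.1], [0, -0.1, 0], 0.9],
  [[0, 0, -0.25], [0, -0.3, -0.006], 0.9],
  [[0, 0, -0.32], [0, -0.457, -0.006], 0.5],
  [[0, 0, -0.32], [0, -0.457, -0.006], 0],
  [[0, 0, -0.32], [0, -0.457, -0.006], -1],
  [[0, 0, -0.32], [0, -0.457, -0.006], -1],
])

```text
time: 10.95
tcp_pos: [521.3, 262.2, 145.9]
tcp_rot: [0.815, 0.58, 0.0, -0.0]
contact_force: [0.6, 0.6, -0.7]
gripper_width: 52.4
gripper_force: 0.0
```

```bash
python3 - <<'E'
from h import *
p=C0+np.array([-0.5,-12])@AX
to((*p,150),pose(-19));to((*p,28),pose(-19))
E
```

```text
shift [-0.109, 0.001, -0.016] turn [-0.0, -0.0, -0.003]
shift [-0.109, 0.001, 0.472] turn [-0.0, -0.0, -0.003]
```

Call:
move_arm([
  [[-0.11, 0, 0], [0, 0, 0], -1],
  [[-0.11, 0, 0], [0, 0, 0], -1],
  [[-0.11, 0, 0], [0, 0, 0], -1],
  [[-0.11, 0, 0.1], [0, 0, 0], -1],
  [[-0.11, 0, 0.25], [0, 0, 0], -1],
  [[-0.11, 0, 0.38], [0, 0, 0], -1],
  [[-0.11, 0, 0.45], [0, 0, 0], -1],
  [[-0.11, 0, 0.472], [0, 0, 0], -1],
  [[-0.11, 0, 0.472], [0, 0, 0], -1],
])

```text
time: 12.08
tcp_pos: [513.1, 237.5, 29.2]
tcp_rot: [0.814, 0.581, 0.0, 0.0]
contact_force: [-0.6, 0.5, 0.7]
gripper_width: 0.5
gripper_force: 0.0
```

Call:
move_arm([
  [[0.02, 0, 0], [0, 0, 0], -1],
  [[0.04, 0, 0], [0, 0, 0], -1],
  [[0.06, 0, 0], [0, 0, 0], -1],
  [[0.075, 0, 0], [0, 0, 0], -1],
  [[0.09, 0, 0], [0, 0, 0], -1],
  [[0.105, 0, 0], [0, 0, 0], -1],
  [[0.12, 0, 0], [0, 0, 0], -1],
  [[0.13, 0, 0], [0, 0, 0], -1],
  [[0.13, 0, 0], [0, 0, 0], -1],
])

```text
time: 13.2
tcp_pos: [523.5, 268.1, 28.9]
tcp_rot: [0.814, 0.581, 0.0, 0.0]
contact_force: [0.2, -3.3, 2.0]
gripper_width: 0.2
gripper_force: 1.4
```

```bash
python3 - <<'E'
from h import *
im,P,U=boxtop(-10,110); s=env.get_state(); print(s["contact_force"],s["tcp_pos"],s["gripper_width"],s["time"])
E
```

```text
tcp tote [-0.5218277  21.56575806] slope [ 0.01327742 -4.25062115] y range [39.68092986 75.82406396] z 111.65469563109458
end rim y [88.50564716 91.58353257 94.26930992]
[ 1.33130335 -2.52124051  1.169679  ] [523.52772626 268.06071532  28.86273762] 0.5235542581785565 13.25
```

Call:
move_arm([
  [[0.01, 0, 0], [0, 0, 0], -1],
  [[0.02, 0, 0], [0, 0, 0], -1],
  [[0.03, 0, 0], [0, 0, 0], -1],
  [[0.034, 0, 0], [0, 0, 0], -1],
  [[0.034, 0, 0], [0, 0, 0], -1],
])

```text
time: 13.88
tcp_pos: [526.1, 275.9, 28.8]
tcp_rot: [0.814, 0.58, 0.0, 0.0]
contact_force: [-2.3, -5.0, 3.3]
gripper_width: 0.4
gripper_force: 2.2
```

Call:
move_arm([
  [[0.004, 0, 0], [0, 0, 0], -1],
  [[0.008, 0, 0], [0, 0, 0], -1],
  [[0.008, 0, 0], [0, 0, 0], -1],
])

```text
time: 14.25
tcp_pos: [526.8, 277.9, 28.8]
tcp_rot: [0.814, 0.58, 0.0, 0.0]
contact_force: [-2.3, -5.2, 3.3]
gripper_width: 0.7
gripper_force: 2.4
```

```bash
python3 - <<'E'
from h import *
im,P,U=boxtop(-10,110); s=env.get_state(); print(s["contact_force"],s["tcp_pos"],s["gripper_width"],s["time"])
E
```

```text
tcp tote [-0.63594354 31.86712156] slope [ 0.02748767 -4.30355711] y range [49.95014705 86.11950755] z 111.66109175586189
end rim y [88.79740463 91.70148287 94.44753473]
[-1.97133472 -4.81526814  3.80089378] [526.77362352 277.83799835  28.75951636] 0.3739546074308057 14.3
```

Call:
move_arm([
  [[0.004, 0, 0], [0, 0, 0], -1],
  [[0.006, 0, 0], [0, 0, 0], -1],
  [[0.006, 0, 0], [0, 0, 0], -1],
])

```text
time: 14.68
tcp_pos: [527.3, 279.3, 28.8]
tcp_rot: [0.814, 0.581, 0.0, 0.0]
contact_force: [-1.6, -5.2, 3.5]
gripper_width: 0.5
gripper_force: 2.5
```

Call:
move_arm([
  [[0.003, 0, 0], [0, 0, 0], -1],
  [[0.004, 0, 0], [0, 0, 0], -1],
  [[0.004, 0, 0], [0, 0, 0], -1],
])

```text
time: 15.05
tcp_pos: [527.6, 280.1, 28.8]
tcp_rot: [0.814, 0.58, 0.0, 0.0]
contact_force: [-1.4, -5.1, 3.7]
gripper_width: 0.5
gripper_force: 2.7
```

Call:
move_arm([
  [[0.003, 0, 0], [0, 0, 0], -1],
  [[0.004, 0, 0], [0, 0, 0], -1],
  [[0.004, 0, 0], [0, 0, 0], -1],
])

```text
time: 15.42
tcp_pos: [527.6, 280.1, 28.8]
tcp_rot: [0.814, 0.58, -0.001, 0.001]
contact_force: [-5.3, -11.4, 8.2]
gripper_width: 0.5
gripper_force: 6.1
```

Contact is felt at the end (11 N). I back off and feel the bay's width with the fingers' backs, opening to 38 mm (63 mm outside) at low force, to centre x in the arm frame.

Call:
move_arm([
  [[-0.04, 0, 0], [0, 0, 0], -1],
  [[-0.1, 0, 0], [0, 0, 0], -1],
  [[-0.16, 0, 0], [0, 0, 0], -0.5],
  [[-0.16, 0, 0], [0, 0, 0], -0.3],
  [[-0.16, 0, 0], [0, 0, 0], -0.25],
  [[-0.16, 0, 0], [0, 0, 0], -0.22],
  [[-0.16, 0, 0], [0, 0, 0], -0.19],
  [[-0.16, 0, 0], [0, 0, 0], -0.19],
], newtons=5)

```text
time: 16.42
tcp_pos: [514.9, 243.6, 28.7]
tcp_rot: [0.814, 0.581, 0.0, 0.0]
contact_force: [0.2, -0.1, 1.4]
gripper_width: 38.1
gripper_force: 0.0
```

```bash
python3 - <<'E'
from h import *
im,P,U=boxtop(-10,110); s=env.get_state(); print(AX@s["contact_force"][:2],s["contact_force"],s["tcp_pos"],s["gripper_width"],s["gripper_force"],s["time"])
E
```

```text
tcp tote [-0.72035298 -4.41169329] slope [-0.11862352  1.35328907] y range [44.37729401 87.75944913] z 111.93588930013678
[0.7038916  0.23466575] [ 0.74194228 -0.00728387 -0.21361039] [514.88258603 243.56318604  28.70921126] 38.06210381595279 0.0 16.475
```

Call:
move_arm([
  [[0, 0, 0], [0, 0, 0], -0.17],
  [[0, 0, 0], [0, 0, 0], -0.15],
  [[0, 0, 0], [0, 0, 0], -0.14],
  [[0, 0, 0], [0, 0, 0], -0.13],
  [[0, 0, 0], [0, 0, 0], -0.13],
], newtons=5)

```text
time: 17.1
tcp_pos: [515.0, 243.4, 28.7]
tcp_rot: [0.814, 0.581, 0.0, 0.0]
contact_force: [0.6, -0.3, -1.4]
gripper_width: 40.7
gripper_force: 5.0
```

```bash
python3 - <<'E'
from h import *
s=env.get_state(); print(AX@s["contact_force"][:2],s["contact_force"],AX@(s["tcp_pos"][:2]-C0),s["gripper_width"],s["gripper_force"],s["time"])
E
```

```text
[ 0.64826094 -0.09608586] [ 0.58166026 -0.30190408 -1.40178188] [-0.57966722 -4.53597755] 40.701984199647484 4.996338710188866 17.1
```

The bay is centred at x≈-0.6 (width stop 40.7+25 = 65.7 mm, forces balanced). The end contact puts y at ≈+1.8. The box stands upright against the end. Next I lift out and go to the rack.

```bash
python3 - <<'E'
from h import *
to((515,243,230),pose(-19)); to((570,20,320),pose(-9,15)); to((600,-200,330),pose(1.5,30))
a=np.load("pics/scene0.npz");b=np.load("pics/top0.npz")
for nm,D in(("top",b),("scene",a)):
    im,P=D["im"],D["P"]; hsv=cv2.cvtColor(im,cv2.COLOR_RGB2HSV); h,s,v=[hsv[...,i].astype(int) for i in range(3)]
    q=P[...,0:2]
    m=(P[...,0]>500)&(P[...,0]<640)&(P[...,1]>-200)&(P[...,1]<-105)&(P[...,2]>120)
    Q=P[m]
    # RANSAC-ish: expected top normal (0.5,0,0.866)
    best=0
    n=np.array([np.sin(.5236)*np.cos(.026),np.sin(.5236)*np.sin(.026),np.cos(.5236)]); d=Q@n
    hst,e=np.histogram(d,40); k=hst.argmax(); mm=abs(d-(e[k]+e[k+1])/2)<4; T=Q[mm]
    t=np.array([n[2],0,-n[0]]); print(nm,"batt top",len(T),T.mean(0),"d",d[mm].mean(),"y",np.percentile(T[:,1],[2,98]),"t",np.percentile(T@t,[2,98]))
    m=(P[...,0]>500)&(P[...,0]<640)&(P[...,1]>-310)&(P[...,1]<-210)&(P[...,2]>120)
    Q=P[m]; d=Q@n; hst,e=np.histogram(d,40); k=hst.argmax(); mm=abs(d-(e[k]+e[k+1])/2)<4; T=Q[mm]
    print(nm,"can top",len(T),T.mean(0),"d",d[mm].mean(),"y",np.percentile(T[:,1],[2,98]),"t",np.percentile(T@t,[2,98]))
E
```

```text
shift [-0.002, 0.001, -0.805] turn [0.001, 0.0, -0.001]
shift [-0.773, 0.501, -1.164] turn [0.334, -0.029, -0.222]
shift [-1.566, 0.901, -1.204] turn [0.661, -0.119, -0.446]
top batt top 376 [ 551.83550963 -154.35067056  143.74315941] d 398.30388757465937 y [-180.67906049 -127.96868339] t [378.45341445 435.11787685]
top can top 319 [ 562.47024477 -262.99838347  153.07050578] d 410.284918310565 y [-290.24374218 -236.96269476] t [385.98832128 437.07237925]
scene batt top 631 [ 555.75691503 -153.43140436  141.84365635] d 398.6308641523525 y [-179.13206073 -126.30310394] t [381.21657464 438.66626084]
scene can top 631 [ 566.54025555 -262.98747959  151.33014389] d 410.81218540993103 y [-288.63353521 -236.36280527] t [388.17252726 440.89151122]
```

Call:
move_arm([
  [[0, 0, -0.1], [0, 0, 0], -0.3],
  [[0, 0, -0.3], [0, 0, 0], -0.3],
  [[0, 0, -0.55], [0, 0, 0], 0],
  [[-0.15, 0.1, -0.8], [0.07, 0, -0.05], 0.5],
  [[-0.4, 0.25, -0.95], [0.15, 0, -0.1], 1],
  [[-0.65, 0.4, -0.95], [0.25, -0.02, -0.17], 1],
  [[-0.88, 0.5, -0.95], [0.334, -0.029, -0.222], 1],
  [[-1, 0.56, -0.95], [0.334, -0.029, -0.222], 1],
  [[-1, 0.56, -0.95], [0.334, -0.029, -0.222], 1],
])

```text
time: 18.23
tcp_pos: [565.4, -43.3, 266.4]
tcp_rot: [0.756, 0.642, -0.085, -0.099]
contact_force: [0.6, 0.6, -0.6]
gripper_width: 93.5
gripper_force: 0.0
```

```bash
cat >> h.py <<'E'
YAW=2.5
AXIS=np.array([.5*np.cos(np.radians(YAW)),.5*np.sin(np.radians(YAW)),np.cos(np.pi/6)])
E
python3 - <<'E'
from h import *
s=env.get_state(); print(s["tcp_pos"],s["q"])
g=np.array([534.3,-154.8,109.0]); to(g+120*AXIS,pose(YAW,30)); print(g+120*AXIS)
E
```

```text
[565.36693527 -43.34133393 266.39805492] [-0.29713447  0.46294905  0.47920086  1.49238063 -0.20540565  1.5016034
  0.04444676]
shift [-0.41, 0.234, 0.159] turn [0.331, -0.099, -0.245]
[ 594.24289329 -152.18283676  212.92304845]
```

Call:
move_arm([
  [[-0.2, 0.12, 0.05], [0.15, -0.05, -0.12], 1],
  [[-0.41, 0.234, 0.1], [0.331, -0.099, -0.245], 1],
  [[-0.41, 0.234, 0.159], [0.331, -0.099, -0.245], 1],
  [[-0.41, 0.234, 0.159], [0.331, -0.099, -0.245], 1],
  [[-0.41, 0.234, 0.159], [0.331, -0.099, -0.245], 1],
])

```text
time: 18.85
tcp_pos: [595.6, -145.7, 215.1]
tcp_rot: [0.666, 0.701, -0.185, -0.177]
contact_force: [0.4, 0.4, -0.1]
gripper_width: 93.9
gripper_force: 0.0
```

```bash
python3 - <<'E'
from h import *
s=env.get_state(); print(s["tcp_pos"],s["q"],s["time"])
im,P=cloud("wrist"); save(im,"w3.png"); hsv=cv2.cvtColor(im,cv2.COLOR_RGB2HSV); h,sa,v=[hsv[...,i].astype(int) for i in range(3)]
Q=P[(h<16)&(sa>140)&(P[...,2]>100)&(P[...,2]<185)&(P[...,0]<640)&(P[...,1]<-100)&(P[...,1]>-210)]
d=Q@AXIS; hst,e=np.histogram(d,40); k=hst.argmax(); mm=abs(d-(e[k]+e[k+1])/2)<4; T=Q[mm]
tx=np.array([np.cos(np.pi/6)*np.cos(np.radians(YAW)),np.cos(np.pi/6)*np.sin(np.radians(YAW)),-.5]); ty=np.array([-np.sin(np.radians(YAW)),np.cos(np.radians(YAW)),0])
W=np.c_[T@tx,T@ty]; r=cv2.minAreaRect(W.astype(np.float32)); print(len(T),d[mm].mean(),r)
g=np.array([534.3,-154.8,109.0]); print("planned",g@tx,g@ty,"top d",g@AXIS+39)
A=np.c_[T[:,:2],np.ones(len(T))];c=np.linalg.lstsq(A,T[:,2],rcond=None)[0]; print("normal",-c[:2],"tilt",np.degrees(np.arctan(np.hypot(*c[:2]))),"heading",np.degrees(np.arctan2(-c[1],-c[0])))
to(g,pose(YAW,30))
E
```

```text
[ 595.5966308  -145.66259642  215.13399471] [-0.11128214  0.75988367  0.45256554  1.21181758 -0.13501226  1.72379814
  0.37084124] 18.85
3626 396.36432956338535 ((404.0836486816406, -174.32199096679688), (59.86708450317383, 55.31600570678711), 0.25610852241516113)
planned 401.92932181082176 -177.95850337017063 top d 396.9163608260201
normal [0.57999078 0.03528713] tilt 30.1592966400136 heading 3.4816317505823458
shift [-0.024, -0.004, 0.492] turn [0.006, 0.003, 0.01]
```

View pics/w3.png

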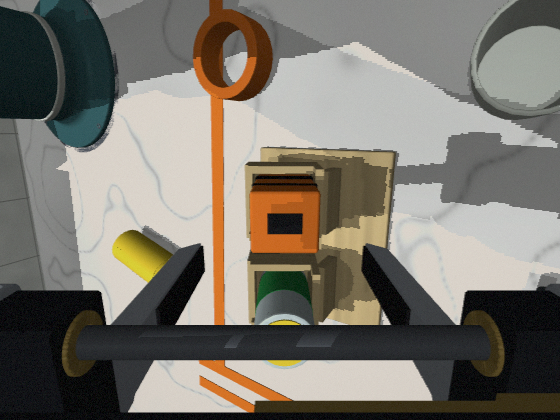

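The battery top is at (285,222) and the can's lid at (285,335). The estimates agree to about 2 mm, allowing for the wrist camera's known +2.5 mm bias. I descend along the lean and grip.

Call:
move_arm([
  [[-0.02, 0.002, 0.1], [0, 0, 0], 1],
  [[-0.02, 0.002, 0.25], [0, 0, 0], 1],
  [[-0.02, 0.002, 0.38], [0, 0, 0], 1],
  [[-0.02, 0.002, 0.46], [0, 0, 0], 1],
  [[-0.02, 0.002, 0.49], [0, 0, 0], 1],
  [[-0.02, 0.002, 0.49], [0, 0, 0], 1],
  [[-0.02, 0.002, 0.49], [0, 0, 0], 1],
], newtons=40)

```text
time: 19.77
tcp_pos: [535.6, -154.7, 107.5]
tcp_rot: [0.666, 0.7, -0.186, -0.178]
contact_force: [-0.1, 0.2, -0.6]
gripper_width: 93.9
gripper_force: 0.0
```

Call:
move_arm([
  [[0, 0, 0], [0, 0, 0], 0.5],
  [[0, 0, 0], [0, 0, 0], 0.4],
  [[0, 0, 0], [0, 0, 0], 0.3],
  [[0, 0, 0], [0, 0, 0], 0.2],
  [[0, 0, 0], [0, 0, 0], 0.1],
  [[0, 0, 0], [0, 0, 0], 0.1],
  [[0, 0, 0], [0, 0, 0], 0.1],
])

```text
time: 20.65
tcp_pos: [534.8, -154.7, 106.4]
tcp_rot: [0.666, 0.7, -0.187, -0.179]
contact_force: [0.4, -1.3, -1.5]
gripper_width: 60.0
gripper_force: 40.0
```

Call:
move_arm([
  [[0, 0, -0.03], [0, 0, 0], 0.1],
  [[0, 0, -0.1], [0, 0, 0], 0.1],
  [[0, 0, -0.2], [0, 0, 0], 0.1],
  [[0, 0, -0.32], [0, 0, 0], 0.1],
  [[0, 0, -0.44], [0, 0, 0], 0.1],
  [[0, 0, -0.5], [0, 0, 0], 0.1],
  [[0, 0, -0.5], [0, 0, 0], 0.1],
])

```text
time: 21.52
tcp_pos: [598.0, -151.8, 216.0]
tcp_rot: [0.666, 0.7, -0.186, -0.178]
contact_force: [-0.2, 0.1, -5.4]
gripper_width: 59.9
gripper_force: 40.0
```

```bash
python3 - <<'E'
from h import *
s=env.get_state(); print(s["tcp_pos"],s["q"],s["time"],s["contact_force"])
p=C0+np.array([-0.6,4])@AX; print(p)
to((*p,220),pose(-19)); to(((s["tcp_pos"][0]+p[0])/2,(s["tcp_pos"][1]+p[1])/2,220),pose(-8,15))
E
```

```text
[ 598.04963412 -151.83907561  215.95002443] [-0.10207506  0.76777072  0.45396096  1.19715171 -0.1335413   1.73118383
  0.37783952] 21.525 [-0.23266713  0.08083645 -5.36359746]
[517.73496147 251.4774152 ]
shift [1.627, -0.214, 0.107] turn [-0.655, 0.125, 0.476]
shift [0.814, -0.111, 0.046] turn [-0.329, 0.091, 0.225]
```

Call:
move_arm([
  [[0.1, -0.02, 0.0], [0, 0, 0], 0.1],
  [[0.3, -0.05, 0.02], [-0.1, 0.03, 0.07], 0.1],
  [[0.5, -0.08, 0.04], [-0.2, 0.06, 0.14], 0.1],
  [[0.7, -0.1, 0.046], [-0.329, 0.091, 0.225], 0.1],
  [[0.814, -0.11, 0.046], [-0.329, 0.091, 0.225], 0.1],
  [[0.814, -0.11, 0.046], [-0.329, 0.091, 0.225], 0.1],
])

```text
time: 22.28
tcp_pos: [556.1, 53.5, 219.0]
tcp_rot: [0.747, 0.652, -0.086, -0.1]
contact_force: [0.4, 0.6, -4.5]
gripper_width: 60.0
gripper_force: 40.0
```

```bash
python3 - <<'E'
from h import *
p=C0+np.array([-0.6,4])@AX
to((*p,220),pose(-19))
E
```

```text
shift [0.764, -0.25, 0.065] turn [-0.336, 0.031, 0.249]
```

Call:
move_arm([
  [[0.2, -0.06, 0.02], [-0.08, 0.01, 0.06], 0.1],
  [[0.45, -0.15, 0.04], [-0.2, 0.02, 0.15], 0.1],
  [[0.65, -0.21, 0.05], [-0.336, 0.031, 0.249], 0.1],
  [[0.764, -0.25, 0.065], [-0.336, 0.031, 0.249], 0.1],
  [[0.764, -0.25, 0.065], [-0.336, 0.031, 0.249], 0.1],
  [[0.764, -0.25, 0.065], [-0.336, 0.031, 0.249], 0.1],
  [[0.764, -0.25, 0.065], [-0.336, 0.031, 0.249], 0.1],
])

```text
time: 23.15
tcp_pos: [520.4, 246.6, 219.4]
tcp_rot: [0.816, 0.578, -0.001, 0.001]
contact_force: [0.1, -0.1, -4.7]
gripper_width: 59.6
gripper_force: 40.0
```

```bash
python3 - <<'E'
from h import *
s=env.get_state(); print(s["tcp_pos"],AX@(s["tcp_pos"][:2]-C0),s["time"],s["contact_force"])
im,P=cloud("wrist"); save(im,"w4.png"); U=(P[...,:2]-C0)@AX.T
hsv=cv2.cvtColor(im,cv2.COLOR_RGB2HSV); h,sa,v=[hsv[...,i].astype(int) for i in range(3)]
b=(P[...,2]>104)&(P[...,2]<118)&(U[...,1]>25)&(U[...,1]<100)&(abs(U[...,0])<40)&~((h>100)&(h<130)); print("box",b.sum(),np.percentile(U[b],[1,99],axis=0),P[b][:,2].mean())
A=np.c_[U[b],np.ones(b.sum())]; print(np.degrees(np.linalg.lstsq(A,P[b][:,2],rcond=None)[0][:2]))
o=(h<16)&(sa>140)&(P[...,2]>200)&(P[...,2]<290); print("batt top",o.sum(),np.percentile(U[o],[1,99],axis=0),np.median(P[o][:,2]))
p=C0+np.array([-0.6,4])@AX
to((*p,130),pose(-19)); to((*p,77),pose(-19))
E
```

```text
[520.44514043 246.59065293 219.36884322] [3.55349872 0.26182346] 23.15 [ 0.07562422 -0.111506   -4.70646715]
box 3210 [[-28.49576907  44.84336497]
 [ 25.52382412  87.91954608]] 111.9964956525554
[-0.16538458 -0.13573505]
batt top 12199 [[-24.94491106 -17.3060611 ]
 [ 32.91478738  31.74192097]] 259.27895265062443
shift [0.015, -0.017, 0.358] turn [0.001, 0.002, -0.008]
shift [0.015, -0.017, 0.57] turn [0.001, 0.002, -0.008]
```

View pics/w4.png

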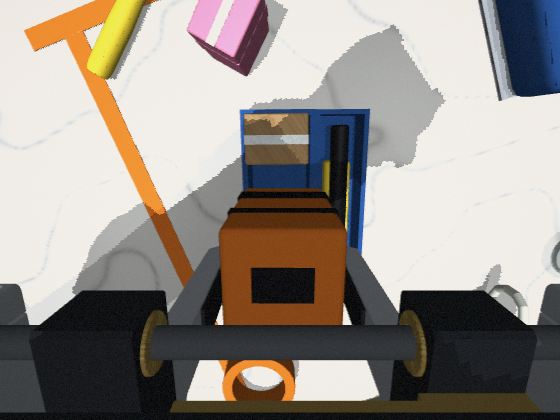

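The battery hangs upright above the bay (face at (283,270)). The screw box stands against the far end at (276,140). I lower to just above the rim and let it settle.

Call:
move_arm([
  [[0.015, -0.017, 0.0], [0, 0, -0.008], 0.1],
  [[0.015, -0.017, 0.1], [0, 0, -0.008], 0.1],
  [[0.015, -0.017, 0.2], [0, 0, -0.008], 0.1],
  [[0.015, -0.017, 0.28], [0, 0, -0.008], 0.1],
  [[0.015, -0.017, 0.33], [0, 0, -0.008], 0.1],
  [[0.015, -0.017, 0.345], [0, 0, -0.008], 0.1],
  [[0.015, -0.017, 0.345], [0, 0, -0.008], 0.1],
  [[0.015, -0.017, 0.345], [0, 0, -0.008], 0.1],
])

```text
time: 24.2
tcp_pos: [517.7, 253.1, 133.9]
tcp_rot: [0.814, 0.581, 0.0, 0.001]
contact_force: [0.3, -0.9, -4.9]
gripper_width: 60.0
gripper_force: 40.0
```

```bash
python3 - <<'E'
from h import *
s=env.get_state(); print(s["tcp_pos"],AX@(s["tcp_pos"][:2]-C0),s["time"],s["contact_force"])
p=C0+np.array([-0.6,4])@AX
to((*p,77),pose(-19))
E
```

```text
[517.6684756  253.07667152 133.92084506] [-1.18353056  5.49048088] 24.2 [ 0.25562532 -0.88407565 -4.94247813]
shift [-0.006, 0.002, 0.228] turn [0.002, 0.001, 0.002]
```

Call:
move_arm([
  [[-0.006, 0.002, 0.02], [0, 0, 0], 0.1],
  [[-0.006, 0.002, 0.06], [0, 0, 0], 0.1],
  [[-0.006, 0.002, 0.1], [0, 0, 0], 0.1],
  [[-0.006, 0.002, 0.14], [0, 0, 0], 0.1],
  [[-0.006, 0.002, 0.18], [0, 0, 0], 0.1],
  [[-0.006, 0.002, 0.2], [0, 0, 0], 0.1],
  [[-0.006, 0.002, 0.212], [0, 0, 0], 0.1],
  [[-0.006, 0.002, 0.212], [0, 0, 0], 0.1],
])

```text
time: 25.2
tcp_pos: [517.4, 251.2, 80.2]
tcp_rot: [0.814, 0.581, -0.0, 0.001]
contact_force: [-0.7, 0.3, -4.2]
gripper_width: 59.6
gripper_force: 40.0
```

Call:
move_arm([
  [[0, 0, 0.005], [0, 0, 0], 0.1],
  [[0, 0, 0.01], [0, 0, 0], 0.1],
  [[0, 0, 0.014], [0, 0, 0], 0.1],
  [[0, 0, 0.014], [0, 0, 0], 0.1],
])

```text
time: 25.7
tcp_pos: [517.4, 251.2, 76.9]
tcp_rot: [0.814, 0.581, -0.0, 0.001]
contact_force: [0.1, -0.1, -0.3]
gripper_width: 59.6
gripper_force: 40.0
```

Call:
move_arm([
  [[0, 0, -0.006], [0, 0, 0], 0.1],
  [[0.008, 0, -0.006], [0, 0, 0], 0.1],
  [[0.016, 0, -0.006], [0, 0, 0], 0.1],
  [[0.022, 0, -0.006], [0, 0, 0], 0.1],
  [[0.026, 0, -0.006], [0, 0, 0], 0.1],
  [[0.026, 0, -0.006], [0, 0, 0], 0.1],
])

```text
time: 26.45
tcp_pos: [519.4, 257.5, 78.2]
tcp_rot: [0.814, 0.581, -0.0, 0.001]
contact_force: [0.5, -0.0, -4.8]
gripper_width: 59.8
gripper_force: 40.0
```

Call:
move_arm([
  [[0.003, 0, 0], [0, 0, 0], 0.1],
  [[0.004, 0, 0], [0, 0, 0], 0.1],
  [[0.004, 0, 0], [0, 0, 0], 0.1],
])

```text
time: 26.82
tcp_pos: [519.8, 258.3, 78.2]
tcp_rot: [0.814, 0.581, -0.0, 0.001]
contact_force: [-0.3, -0.8, -5.0]
gripper_width: 59.6
gripper_force: 40.0
```

Call:
move_arm([
  [[0.003, 0, 0], [0, 0, 0], 0.1],
  [[0.004, 0, 0], [0, 0, 0], 0.1],
  [[0.004, 0, 0], [0, 0, 0], 0.1],
])

```text
time: 27.2
tcp_pos: [520.1, 259.3, 78.2]
tcp_rot: [0.814, 0.581, -0.0, 0.001]
contact_force: [0.9, 0.7, -4.3]
gripper_width: 59.7
gripper_force: 40.0
```

Call:
move_arm([
  [[0.003, 0, 0], [0, 0, 0], 0.1],
  [[0.004, 0, 0], [0, 0, 0], 0.1],
  [[0.004, 0, 0], [0, 0, 0], 0.1],
])

```text
time: 27.58
tcp_pos: [520.4, 260.2, 78.2]
tcp_rot: [0.814, 0.581, -0.0, 0.001]
contact_force: [0.9, -0.1, -4.6]
gripper_width: 60.1
gripper_force: 40.0
```

Call:
move_arm([
  [[0.003, 0, 0], [0, 0, 0], 0.1],
  [[0.004, 0, 0], [0, 0, 0], 0.1],
  [[0.004, 0, 0], [0, 0, 0], 0.1],
])

```text
time: 27.95
tcp_pos: [520.6, 260.4, 78.1]
tcp_rot: [0.814, 0.581, -0.001, 0.001]
contact_force: [-2.7, -4.5, -1.9]
gripper_width: 59.8
gripper_force: 40.0
```

```bash
python3 - <<'E'
from h import *
s=env.get_state(); print(s["tcp_pos"],AX@(s["tcp_pos"][:2]-C0),AX@s["contact_force"][:2],s["contact_force"][2])
im,P=cloud("wrist"); U=(P[...,:2]-C0)@AX.T
hsv=cv2.cvtColor(im,cv2.COLOR_RGB2HSV); h,sa,v=[hsv[...,i].astype(int) for i in range(3)]
for n,m in(("o",(h<16)&(sa>140)&(abs(P[...,2]-117)<9)),("box",(P[...,2]>100)&(P[...,2]<122)&(U[...,1]>25)&(U[...,1]<100)&(abs(U[...,0])<24)&~((h>100)&(h<130))&~((h<16)&(sa>140)))):
    m[322:]=0
    A=np.c_[U[m],np.ones(m.sum())]; print(n,m.sum(),np.percentile(U[m],[1,99],axis=0).round(1),P[m][:,2].mean(),np.degrees(np.linalg.lstsq(A,P[m][:,2],rcond=None)[0][:2]))
E
```

```text
[520.55464126 260.37488217  78.14998237] [-0.83067228 13.33071824] [-1.06895482 -5.11845174] -1.9392542173123106
o 9933 [[-29.4  -2.6]
 [ 28.5  44.6]] 117.9490480724151 [ 0.02869291 -1.98416458]
box 9919 [[-23.5  44.6]
 [ 23.5  88.2]] 112.11791958748353 [-0.03991455 -1.22390595]
```

Contact with the screw box (5 N). Now I set it down and release.

Call:
move_arm([
  [[-0.001, 0, 0.003], [0, 0, 0], 0.1],
  [[-0.001, 0, 0.006], [0, 0, 0], 0.1],
  [[-0.001, 0, 0.008], [0, 0, 0], 0.1],
  [[-0.001, 0, 0.008], [0, 0, 0], 0.1],
])

```text
time: 28.5
tcp_pos: [520.7, 260.4, 76.9]
tcp_rot: [0.814, 0.581, -0.0, 0.001]
contact_force: [-5.0, -7.3, 11.6]
gripper_width: 60.1
gripper_force: 40.0
```

Call:
move_arm([
  [[0, 0, 0], [0, 0, 0], 0.35],
  [[0, 0, 0], [0, 0, 0], 0.5],
  [[0, 0, 0], [0, 0, 0], 0.8],
  [[0, 0, 0], [0, 0, 0], 0.95],
  [[0, 0, -0.05], [0, 0, 0], 0.95],
  [[0, 0, -0.2], [0, 0, 0], 1],
  [[0, 0, -0.4], [0, 0, 0], 1],
  [[0, 0, -0.6], [0, 0, 0], 1],
  [[0, 0, -0.72], [0, 0, 0], 1],
  [[0, 0, -0.72], [0, 0, 0], 1],
])

```text
time: 29.75
tcp_pos: [521.5, 261.5, 259.3]
tcp_rot: [0.814, 0.581, 0.002, 0.001]
contact_force: [1.0, 0.3, -0.5]
gripper_width: 94.2
gripper_force: 0.0
```

```bash
python3 - <<'E'
from h import *
s=env.get_state(); print(s["tcp_pos"],s["time"])
im,P=cloud("wrist"); save(im,"w5.png"); U=(P[...,:2]-C0)@AX.T
hsv=cv2.cvtColor(im,cv2.COLOR_RGB2HSV); h,sa,v=[hsv[...,i].astype(int) for i in range(3)]
for n,m in(("o",(h<16)&(sa>140)&(abs(P[...,2]-117)<6)&(abs(U[...,1])<60)&(abs(U[...,0])<40)),("box",(P[...,2]>105)&(P[...,2]<120)&(U[...,1]>40)&(U[...,1]<100)&(abs(U[...,0])<40)&~((h>100)&(h<130))&~((h<16)&(sa>140)))):
    A=np.c_[U[m],np.ones(m.sum())]; print(n,m.sum(),np.percentile(U[m],[1,99],axis=0).round(1),P[m][:,2].mean(),np.degrees(np.linalg.lstsq(A,P[m][:,2],rcond=None)[0][:2]))
g=np.array([564.5,-263,152.2])-45*AXIS; print("can grasp",g)
mid=np.array([570,40,250]); to(mid,pose(-8,15))
E
```

```text
[521.49422718 261.51523372 259.33934064] 29.75
o 2557 [[-29.2 -10.4]
 [ 28.6  43.9]] 116.85576735248954 [-0.07274213 -0.40963526]
box 2374 [[-28.4  45.5]
 [ 25.7  87.9]] 111.99927320053699 [-0.05257303 -0.23407803]
can grasp [ 542.02141501 -263.98143622  113.22885683]
shift [-0.774, 0.473, 0.031] turn [0.335, -0.032, -0.241]
```

The battery and screw box both stand upright, side by side, with no gap beyond about 1.5 mm. Now the can.

Call:
move_arm([
  [[-0.15, 0.1, 0], [0.06, 0, -0.05], 1],
  [[-0.35, 0.22, 0.01], [0.14, 0, -0.1], 1],
  [[-0.6, 0.36, 0.02], [0.24, -0.02, -0.17], 1],
  [[-0.8, 0.47, 0.03], [0.335, -0.032, -0.241], 1],
  [[-1, 0.6, 0.03], [0.335, -0.032, -0.241], 1],
  [[-1, 0.6, 0.03], [0.335, -0.032, -0.241], 1],
])

```text
time: 30.55
tcp_pos: [581.2, -29.6, 248.1]
tcp_rot: [0.751, 0.647, -0.088, -0.098]
contact_force: [0.4, 1.4, -0.1]
gripper_width: 93.9
gripper_force: 0.0
```

```bash
python3 - <<'E'
from h import *
s=env.get_state(); print(s["tcp_pos"],s["time"])
g=np.array([542.0,-264,113.2]); to(g+130*AXIS,pose(YAW,30))
E
```

```text
[581.15807739 -29.60048422 248.13395824] 30.55
shift [-0.901, 0.254, 0.028] turn [0.328, -0.088, -0.227]
```

Call:
move_arm([
  [[-0.2, 0.06, 0.0], [0.08, -0.02, -0.06], 1],
  [[-0.4, 0.12, 0.0], [0.16, -0.05, -0.12], 1],
  [[-0.65, 0.19, 0.01], [0.25, -0.07, -0.18], 1],
  [[-0.85, 0.24, 0.02], [0.328, -0.088, -0.227], 1],
  [[-0.9, 0.254, 0.028], [0.328, -0.088, -0.227], 1],
  [[-0.9, 0.254, 0.028], [0.328, -0.088, -0.227], 1],
  [[-0.9, 0.254, 0.028], [0.328, -0.088, -0.227], 1],
])

```text
time: 31.42
tcp_pos: [609.5, -253.2, 226.8]
tcp_rot: [0.665, 0.701, -0.185, -0.178]
contact_force: [-0.2, 0.8, -0.6]
gripper_width: 93.7
gripper_force: 0.0
```

```bash
python3 - <<'E'
from h import *
s=env.get_state(); print(s["tcp_pos"],s["time"],s["q"])
im,P=cloud("wrist"); save(im,"w6.png")
tx=np.array([np.cos(np.pi/6)*np.cos(np.radians(YAW)),np.cos(np.pi/6)*np.sin(np.radians(YAW)),-.5]); ty=np.array([-np.sin(np.radians(YAW)),np.cos(np.radians(YAW)),0])
Q=P[(P[...,2]>125)&(P[...,2]<175)&(P[...,0]<620)&(P[...,0]>500)&(P[...,1]<-215)&(P[...,1]>-310)]
d=Q@AXIS; hst,e=np.histogram(d,40); k=hst.argmax(); T=Q[abs(d-(e[k]+e[k+1])/2)<4]
W=np.c_[T@tx,T@ty].astype(np.float32); print(len(T),np.median(T@AXIS),cv2.minEnclosingCircle(W),np.percentile(W,[1,99],axis=0))
g=np.array([542.0,-264,113.2]); print("planned",g@tx,g@ty,g@AXIS+45)
to(g,pose(YAW,30))
E
```

```text
[ 609.51383918 -253.16975509  226.78938612] 31.425 [ 0.02270231  0.84485708  0.50973242  1.05217211 -0.12924973  1.78479727
  0.52427006]
3458 407.8989525336239 ((404.4447326660156, -284.4585266113281), 29.69116973876953) [[ 377.10145813 -311.71177277]
 [ 431.95512268 -256.65816559]]
planned 402.36628625183386 -287.3904384496226 408.01838462485756
shift [-0.03, -0.01, 0.53] turn [0.005, 0.002, 0.012]
```

Call:
move_arm([
  [[-0.028, -0.005, 0.1], [0, 0, 0.01], 1],
  [[-0.028, -0.005, 0.25], [0, 0, 0.01], 1],
  [[-0.028, -0.005, 0.4], [0, 0, 0.01], 1],
  [[-0.028, -0.005, 0.49], [0, 0, 0.01], 1],
  [[-0.028, -0.005, 0.53], [0, 0, 0.01], 1],
  [[-0.028, -0.005, 0.53], [0, 0, 0.01], 1],
  [[-0.028, -0.005, 0.53], [0, 0, 0.01], 1],
], newtons=40)

```text
time: 32.35
tcp_pos: [543.3, -265.0, 112.9]
tcp_rot: [0.668, 0.698, -0.186, -0.177]
contact_force: [-0.3, -0.4, -0.2]
gripper_width: 93.6
gripper_force: 0.0
```

Call:
move_arm([
  [[0, 0, 0], [0, 0, 0], 0.5],
  [[0, 0, 0], [0, 0, 0], 0.4],
  [[0, 0, 0], [0, 0, 0], 0.3],
  [[0, 0, 0], [0, 0, 0], 0.2],
  [[0, 0, 0], [0, 0, 0], 0.1],
  [[0, 0, 0], [0, 0, 0], 0.1],
  [[0, 0, 0], [0, 0, 0], 0.1],
])

```text
time: 33.22
tcp_pos: [542.7, -265.1, 112.0]
tcp_rot: [0.668, 0.698, -0.186, -0.178]
contact_force: [5.5, -0.3, -2.4]
gripper_width: 59.8
gripper_force: 40.0
```

Call:
move_arm([
  [[0, 0, -0.03], [0, 0, 0], 0.1],
  [[0, 0, -0.1], [0, 0, 0], 0.1],
  [[0, 0, -0.2], [0, 0, 0], 0.1],
  [[0, 0, -0.32], [0, 0, 0], 0.1],
  [[0, 0, -0.44], [0, 0, 0], 0.1],
  [[0, 0, -0.53], [0, 0, 0], 0.1],
  [[0, 0, -0.53], [0, 0, 0], 0.1],
  [[0, 0, -0.53], [0, 0, 0], 0.1],
])

```text
time: 34.22
tcp_pos: [607.7, -262.1, 226.3]
tcp_rot: [0.668, 0.698, -0.187, -0.178]
contact_force: [-0.4, -0.4, -7.5]
gripper_width: 59.8
gripper_force: 40.0
```

```bash
python3 - <<'E'
from h import *
s=env.get_state(); print(s["tcp_pos"],s["q"],s["time"],s["contact_force"],s["gripper_width"])
d=np.array([542.7,-265.1,112])@AXIS; print("tcp below top",407.95-d)
to((580,-30,240),pose(-8,15))
E
```

```text
[ 607.7462706  -262.11880417  226.25394347] [ 0.03354786  0.85012532  0.51376556  1.04614564 -0.12771091  1.78618604
  0.527057  ] 34.225 [-0.36063968 -0.40819225 -7.54370916] 59.806890425901116
tcp below top 45.645169645181056
shift [0.932, -0.089, -0.013] turn [-0.331, 0.09, 0.216]
```

Call:
move_arm([
  [[0.1, -0.01, 0.0], [-0.03, 0, 0.02], 0.1],
  [[0.3, -0.03, -0.01], [-0.1, 0.03, 0.07], 0.1],
  [[0.5, -0.05, -0.01], [-0.18, 0.05, 0.12], 0.1],
  [[0.7, -0.07, -0.013], [-0.26, 0.07, 0.17], 0.1],
  [[0.9, -0.09, -0.013], [-0.331, 0.09, 0.216], 0.1],
  [[0.932, -0.09, -0.013], [-0.331, 0.09, 0.216], 0.1],
  [[0.932, -0.09, -0.013], [-0.331, 0.09, 0.216], 0.1],
])

```text
time: 35.1
tcp_pos: [579.5, -29.9, 240.3]
tcp_rot: [0.748, 0.651, -0.086, -0.098]
contact_force: [0.0, 0.5, -6.2]
gripper_width: 59.6
gripper_force: 40.0
```

```bash
python3 - <<'E'
from h import *
s=env.get_state(); print(s["tcp_pos"],s["time"])
p=C0+np.array([-0.6,-48.5])@AX; to((*p,235),pose(-19))
E
```

```text
[579.53765473 -29.9235819  240.33154508] 35.1
shift [0.875, -0.42, 0.134] turn [-0.332, 0.033, 0.245]
```

Call:
move_arm([
  [[0.2, -0.1, 0.03], [-0.08, 0.01, 0.06], 0.1],
  [[0.4, -0.2, 0.06], [-0.17, 0.02, 0.13], 0.1],
  [[0.6, -0.3, 0.09], [-0.26, 0.03, 0.19], 0.1],
  [[0.8, -0.39, 0.12], [-0.332, 0.033, 0.245], 0.1],
  [[0.875, -0.42, 0.134], [-0.332, 0.033, 0.245], 0.1],
  [[0.875, -0.42, 0.134], [-0.332, 0.033, 0.245], 0.1],
  [[0.875, -0.42, 0.134], [-0.332, 0.033, 0.245], 0.1],
  [[0.875, -0.42, 0.134], [-0.332, 0.033, 0.245], 0.1],
])

```text
time: 36.1
tcp_pos: [502.0, 200.1, 235.0]
tcp_rot: [0.815, 0.579, 0.0, 0.001]
contact_force: [-0.6, -0.6, -6.8]
gripper_width: 59.6
gripper_force: 40.0
```

```bash
python3 - <<'E'
from h import *
s=env.get_state(); print(s["tcp_pos"],AX@(s["tcp_pos"][:2]-C0),s["time"],s["contact_force"])
im,P=cloud("wrist"); save(im,"w7.png"); U=(P[...,:2]-C0)@AX.T
m=(P[...,2]>265)&(P[...,2]<295)&(abs(U[...,0])<34)&(abs(U[...,1]+48)<45); m[322:]=0
print("can top",m.sum(),np.percentile(U[m],[1,99],axis=0).round(1),np.median(P[m][:,2]))
A=np.c_[U[m],np.ones(m.sum())];print(np.degrees(np.linalg.lstsq(A,P[m][:,2],rcond=None)[0][:2]))
m=(P[...,2]>105)&(P[...,2]<122)&(abs(U[...,0])<24)&(U[...,1]>-40)&(U[...,1]<95)
print("row",np.percentile(U[m],[0.5,99.5],axis=0).round(1))
p=C0+np.array([-0.6,-48.5])@AX; to((*p,142),pose(-19))
E
```

```text
[502.03181526 200.11907439 235.02590169] [  1.27302379 -49.67270957] 36.1 [-0.57615852 -0.6424594  -6.83262386]
can top 12131 [[-32.1 -62.2]
 [ 32.7 -16.4]] 280.40560063951534
[-0.14248301 -5.64522233]
row [[-23.7 -11.7]
 [ 23.7  87.3]]
shift [0.004, -0.007, 0.372] turn [0.001, 0.0, -0.004]
```

View pics/w7.png

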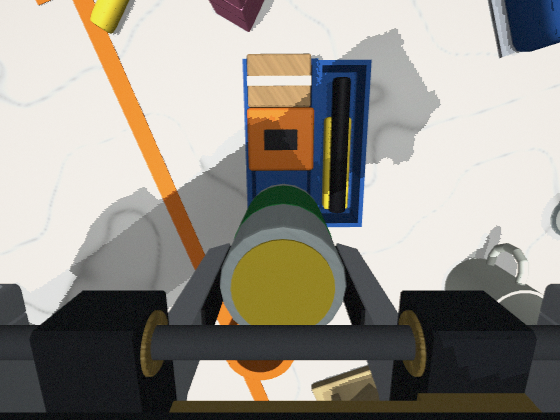

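The row sits at the far end: screw box at (279,80), battery at (281,138). The can's lid is at (283,282), and the free gap is 68.7 mm for a 60 mm can. I descend to just above the rim.

Call:
move_arm([
  [[0.004, -0.007, 0.04], [0, 0, -0.004], 0.1],
  [[0.004, -0.007, 0.14], [0, 0, -0.004], 0.1],
  [[0.004, -0.007, 0.24], [0, 0, -0.004], 0.1],
  [[0.004, -0.007, 0.32], [0, 0, -0.004], 0.1],
  [[0.004, -0.007, 0.36], [0, 0, -0.004], 0.1],
  [[0.004, -0.007, 0.372], [0, 0, -0.004], 0.1],
  [[0.004, -0.007, 0.372], [0, 0, -0.004], 0.1],
  [[0.004, -0.007, 0.372], [0, 0, -0.004], 0.1],
])

```text
time: 37.15
tcp_pos: [500.6, 203.5, 142.8]
tcp_rot: [0.814, 0.582, 0.001, 0.0]
contact_force: [-0.0, -0.7, -6.9]
gripper_width: 60.0
gripper_force: 40.0
```

```bash
python3 - <<'E'
from h import *
s=env.get_state(); print(s["tcp_pos"],AX@(s["tcp_pos"][:2]-C0),s["time"],s["contact_force"])
im,P=cloud("wrist"); U=(P[...,:2]-C0)@AX.T
hsv=cv2.cvtColor(im,cv2.COLOR_RGB2HSV); h,sa,v=[hsv[...,i].astype(int) for i in range(3)]
m=(h>20)&(h<35)&(sa>110)&(P[...,2]>170)&(P[...,2]<205); m[322:]=0
A=np.c_[U[m],np.ones(m.sum())];print(m.sum(),"lid slope",np.degrees(np.linalg.lstsq(A,P[m][:,2],rcond=None)[0][:2]),P[m][:,2].mean(),np.percentile(U[m],[1,99],axis=0))
p=C0+np.array([-0.6,-48.5])@AX; to((*p,82),pose(-19))
E
```

```text
[500.55361519 203.49042244 142.84261511] [ -1.22224539 -46.96629224] 37.15 [-0.04972558 -0.67596966 -6.93625247]
7174 lid slope [ 0.23450662 -0.08181906] 188.52179174832696 [[-23.42632906 -59.47452701]
 [ 21.52747308 -20.22446084]]
shift [-0.006, 0.002, 0.243] turn [0.002, -0.001, 0.003]
```

Call:
move_arm([
  [[-0.006, 0.002, 0.01], [0, 0, 0], 0.1],
  [[-0.006, 0.002, 0.04], [0, 0, 0], 0.1],
  [[-0.006, 0.002, 0.07], [0, 0, 0], 0.1],
  [[-0.006, 0.002, 0.09], [0, 0, 0], 0.1],
  [[-0.006, 0.002, 0.1], [0, 0, 0], 0.1],
  [[-0.006, 0.002, 0.1], [0, 0, 0], 0.1],
])

```text
time: 37.95
tcp_pos: [500.2, 201.7, 117.1]
tcp_rot: [0.814, 0.582, 0.0, 0.0]
contact_force: [-0.1, -0.2, -6.3]
gripper_width: 59.2
gripper_force: 40.0
```

Call:
move_arm([
  [[0, 0, 0.03], [0, 0, 0], 0.1],
  [[0, 0, 0.06], [0, 0, 0], 0.1],
  [[0, 0, 0.09], [0, 0, 0], 0.1],
  [[0, 0, 0.11], [0, 0, 0], 0.1],
  [[0, 0, 0.125], [0, 0, 0], 0.1],
  [[0, 0, 0.132], [0, 0, 0], 0.1],
  [[0, 0, 0.132], [0, 0, 0], 0.1],
])

```text
time: 38.83
tcp_pos: [500.3, 201.7, 84.3]
tcp_rot: [0.814, 0.582, 0.0, 0.0]
contact_force: [-0.7, 0.9, -6.7]
gripper_width: 59.5
gripper_force: 40.0
```

Call:
move_arm([
  [[0, 0, 0.005], [0, 0, 0], 0.1],
  [[0, 0, 0.01], [0, 0, 0], 0.1],
  [[0, 0, 0.014], [0, 0, 0], 0.1],
  [[0, 0, 0.014], [0, 0, 0], 0.1],
])

```text
time: 39.33
tcp_pos: [500.9, 201.8, 82.6]
tcp_rot: [0.814, 0.581, 0.001, -0.0]
contact_force: [-10.0, -5.8, 30.2]
gripper_width: 59.2
gripper_force: 40.0
```

Call:
move_arm([
  [[0, 0, -0.004], [0, 0, 0], 0.1],
  [[0, 0, -0.005], [0, 0, 0], 0.1],
  [[0, 0, -0.005], [0, 0, 0], 0.1],
])

```text
time: 39.7
tcp_pos: [500.8, 201.8, 82.7]
tcp_rot: [0.814, 0.581, 0.001, 0.0]
contact_force: [-2.2, -1.7, 8.8]
gripper_width: 59.6
gripper_force: 40.0
```

```bash
cat > lid.py <<'E'
from h import *
s=env.get_state(); print(s["tcp_pos"],AX@(s["tcp_pos"][:2]-C0),s["time"],s["contact_force"])
im,P=cloud("wrist"); U=(P[...,:2]-C0)@AX.T
hsv=cv2.cvtColor(im,cv2.COLOR_RGB2HSV); h,sa,v=[hsv[...,i].astype(int) for i in range(3)]
for n,m in(("lid",(h>20)&(h<35)&(sa>110)&(P[...,2]>115)&(P[...,2]<140)&(abs(U[...,0])<35)),("batt",(h<16)&(sa>140)&(abs(P[...,2]-117)<6)&(U[...,1]>-25)&(U[...,1]<50)&(abs(U[...,0])<40)),
  ("box",(P[...,2]>105)&(P[...,2]<120)&(U[...,1]>46)&(U[...,1]<100)&(abs(U[...,0])<40)&~((h>100)&(h<130))&~((h<16)&(sa>140)))):
    m[322:]=0
    A=np.c_[U[m],np.ones(m.sum())];print(n,m.sum(),"slope",np.degrees(np.linalg.lstsq(A,P[m][:,2],rcond=None)[0][:2]).round(2),P[m][:,2].mean().round(1),np.percentile(U[m],[1,99],axis=0).round(1).tolist())
E
python3 lid.py
```

```text
[500.77860243 201.77535766  82.68104879] [ -0.45114531 -48.51466917] 39.7 [-2.24290705 -1.72956109  8.83107035]
lid 7149 slope [-0.01 -0.16] 128.5 [[-22.6, -61.0], [22.3, -21.8]]
batt 12085 slope [-0.04 -0.25] 116.8 [[-29.0, -10.5], [28.8, 43.6]]
box 10817 slope [-0.05  0.3 ] 112.1 [[-28.7, 46.3], [25.7, 77.5]]
```

Call:
move_arm([
  [[0, 0, 0], [0, 0, 0], 0.35],
  [[0, 0, 0], [0, 0, 0], 0.5],
  [[0, 0, 0], [0, 0, 0], 0.8],
  [[0, 0, 0], [0, 0, 0], 0.95],
  [[0, 0, 0], [0, 0, 0], 0.95],
])

```text
time: 40.38
tcp_pos: [500.3, 201.7, 82.0]
tcp_rot: [0.814, 0.582, 0.0, 0.0]
contact_force: [-0.7, 0.5, -0.1]
gripper_width: 91.6
gripper_force: 0.0
```

```bash
python3 lid.py
```

```text
[500.29881096 201.72252071  81.98017296] [ -0.88759503 -48.72083231] 40.375 [-0.72810096  0.52903563 -0.08395639]
lid 7131 slope [-0.01 -0.07] 128.5 [[-22.5, -60.8], [22.3, -22.1]]
batt 12303 slope [-0.07 -0.29] 116.8 [[-28.9, -10.6], [28.8, 43.7]]
box 10782 slope [-0.08  0.36] 112.0 [[-28.7, 46.3], [25.7, 77.1]]
```

Call:
move_arm([
  [[0, 0, -0.04], [0, 0, 0], 0.95],
  [[0, 0, -0.15], [0, 0, 0], 1],
  [[0, 0, -0.35], [0, 0, 0], 1],
  [[0, 0, -0.6], [0, 0, 0], 1],
  [[-0.2, 0, -0.8], [0, 0, 0], 1],
  [[-0.4, 0, -0.9], [0, 0, 0], 1],
  [[-0.4, 0, -0.9], [0, 0, 0], 1],
  [[-0.4, 0, -0.9], [0, 0, 0], 1],
])

```text
time: 41.42
tcp_pos: [467.6, 107.4, 307.4]
tcp_rot: [0.814, 0.582, 0.001, 0.0]
contact_force: [0.5, 0.5, 0.8]
gripper_width: 93.9
gripper_force: 0.0
```

```bash
python3 - <<'E'
from h import *
exec(open("lid.py").read().split("\n",1)[1])
for n in("top","scene"):
    im2,P2=cloud(n); z=P2[...,2]; U2=(P2[...,:2]-C0)@AX.T
    for nm,a,b in(("can",-75,-25),("batt",-10,38),("box",48,82)):
        m=(abs(U2[...,0])<20)&(U2[...,1]>a)&(U2[...,1]<b)&(z>90); print(n,nm,m.sum(),np.median(z[m]).round(1))
im2,_=cloud("scene"); save(cv2.resize(im2[110:240,260:420],None,fx=4,fy=4),"end.png")
E
```

```text
[467.59644872 107.38107252 307.36715103] [  -1.09371481 -148.56927174] 41.425 [0.45779342 0.51268164 0.75524646]
lid 1692 slope [-0.01 -0.1 ] 128.5 [[-22.6, -67.5], [21.7, -22.7]]
batt 2766 slope [-0.19  0.37] 116.7 [[-29.2, -11.8], [28.7, 42.6]]
box 499 slope [-0.31 -2.37] 111.8 [[-28.5, 46.1], [26.0, 54.5]]
top can 19 129.1
top batt 267 117.8
top box 192 112.7
scene can 221 128.7
scene batt 145 118.7
scene box 94 113.4
```

View pics/end.png

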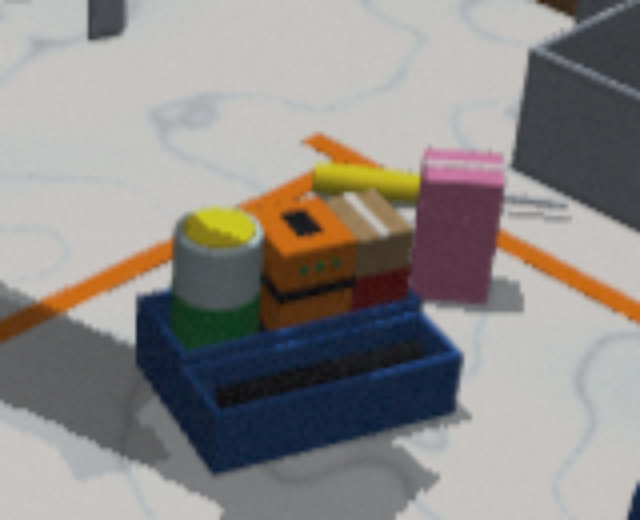

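The can (215,270), battery (310,260) and screw box (375,240) stand upright in one row in the deep bay. The pink look-alike and the screwdriver are untouched.

```bash
python3 -c "
from workcell import env
print(env.sign_off())"
```

```text
the job is handed in; nothing more can be done
None
```

The screw box, battery pack and can all stand upright in one row in the tote's deep bay, and the job is handed in at about 41 s; on its first slide the screw box tipped about 18° in the grip, and I stood it back up and pushed it to the end.

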